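# Swap the unplated latch housing and build a fresh unit

## Task

One pocket of the twin fixture holds a finished latch unit, the other a bare brass housing that missed plating. Lay the brass housing flat in the red reject tray, then build a new unit in the pocket it left, from the parts on the sloping rack: chrome housing first, black spacer on it, chrome cover on top, each right side up, squarely seated and let go before the next. Leave the finished unit and everything else on the bench where it is.

Things in the scene. Friction and masses are not known exactly. Their poses are not given: they have to be found in the camera images.
- fixture: fixed aluminium plate 140 x 300 x 12 mm with two blue pockets along its y. Origin: centre of underside; x along the pockets. A pocket is four L corner guides round a flat floor 12 mm above the table: inside 116 (x) x 62 (y) mm, straight to 48 mm above the floor, then flared to 60 mm. Guides 6 mm thick; the long sides are open over the middle 68 mm for fingers.
- pocket_left (a point): centre of the floor of the fixture's +y pocket, axes as the fixture
- pocket_right (a point): centre of the floor of the fixture's -y pocket, axes as the fixture
- reject: bare brass-yellow latch housing that missed plating, seated at the start in one of the two pockets (either one). Same shape as the chrome housing: 110 x 56 x 28 mm, with the middle 44 mm of its length waisted to 46 mm wide (y). Origin: centre of underside, x along length, z up. 0.4 kg.
- finished: finished latch unit (chrome housing, black spacer, chrome cover as one piece), 110 x 56 x 56 mm, seated in the other pocket. Origin: centre of underside. Must stay there.
- rack: fixed dark steel drip rack 320 mm wide (y), slope rising towards its +x at 31.5 degrees. Origin: on the table under its centre. Two bars along y, 72 mm apart, carry three parts at y = -110, 0, 110 mm (any order), lengths up the slope, lower ends on a ledge 10 mm above the bars' top. Undersides' centres 85 mm above the table; free space below between the bars.
- housing: chrome latch housing, 110 x 56 x 28 mm, waisted to 46 mm wide (y) over the middle 44 mm of its length; lies on the rack. Origin: centre of underside; x along its length (up the slope at start), y across, z out of its top face. 0.4 kg.
- spacer: black plastic spacer plate, 110 x 56 x 14 mm, waisted to 51 mm wide (y) over the middle 44 mm; lies on the rack. Origin and axes as the housing. 0.09 kg.
- cover: chrome cover plate, 110 x 56 x 14 mm, plain rectangle with a round disc mark on top; lies on the rack. Origin and axes as the housing. 0.2 kg.
- tray: red open reject tray fixed to the table, outside 220 (x) x 160 (y) x 40 mm high, walls and floor 5 mm. Origin: centre of underside.
- cleaner: bystander: white cleaner bottle, upright, 66 mm diameter, 170 mm high. Origin: centre of underside.
- tape: bystander: green ring-shaped tape roll lying flat, 100 mm diameter, 25 mm high. Origin: centre of underside.
- jar: bystander: amber jar, upright, 70 mm diameter, 85 mm high. Origin: centre of underside.
- wrench: bystander: steel wrench, 180 mm long, lying on the table. Origin: under its middle.
- mug: bystander: blue mug, 80 mm diameter, 90 mm high. Origin: centre of underside.
- brush: bystander: brush, 190 mm long, lying on the table. Origin: under its middle.
Not all that is in view belongs to the job. There is more than one size of the spacer; the one meant has the size given above. Leave any brown look-alike of the cover alone.

How it is judged:
By the outcome, as a careful person would: the job done as asked, in the order asked, and still so for the second after the job is handed in, with the robot touching nothing.
It also fails if it takes over 72 s, if anything falls off the work surface, if the arm or the gripper's body presses on something with over 40 N, if the wrist force passes 120 N, or if a joint passes its speed limit or range.

## Robot

A 6-joint arm with a two-finger parallel gripper is mounted at the origin on the work surface. World frame = base frame: x ahead of the robot, y to its left, z up, the work surface at z = 0. Lengths are in m, angles in rad, forces in N, time in s.
With the tool pointing down it reaches from about 0.375 to 0.9 m from the base axis. Payload 3.1 kg.
Tool frame: the origin (TCP) lies at the very end of the fingers, on their centre line; the grasp point (between the pads) lies 19 mm behind it; z points along the fingers, y is the direction in which the jaws open and shut (so a half turn about z gives the same grasp; the last joint's range is limited). The gripper opens to 87 mm and grips with 3 to 60 N. Pads are 19 mm wide; open, the fingers measure 117 mm over their backs; the gripper's body (75 mm by 190 mm) begins 51 mm behind the grasp point.
Start: joints at [-1.433, 0.527, 1.433, -0, 1.181, -0.178], TCP at [0.195, -0.594, 0.223] pointing down, gripper open.
Joint ranges: [-3.08, 3.08], [-0.75, 2.2], [0.22, 2.44], [-1.43, 4.57], [0, 2.65], [-2.85, 2.85]. Speed limits (rad/s): [2.79, 2.79, 3.14, 3.14, 3.14, 3.14].

## Interface

Orientations are given as a unit quaternion [x, y, z, w].
In Python, from rig import robot gives the robot as it stands. The module is installed in compiled form; this text tells all that it offers.
- The arm moves only by the tool send_rows, never from a script. Its argument "deltas" is a list of rows, each an object of numbers: "tx", "ty", "tz": the shift along the tool's x, y, z in cm; "rx", "ry", "rz": the turn, a rotation vector about the tool's x, y, z in rad. A call has 1 to 5 rows; each row is the pose to reach, as a shift and turn from the pose commanded when the call began, along the tool's axes at that moment; what a row does not reach only later rows make up. A row lasts 1/12 s, in which the tool goes at most 41.7 mm and 7.16 degrees, less where a joint would pass 70% of its speed; a pose out of reach is approached as far as the arm can. A call with a gripper value outside its range is refused whole. "claw" is the finger opening in cm, from 0 to 8.7, set as the call begins (left out, the last holds). The fingers move at their own pace and stop on an object; "squeeze" is the grip in N (left out, the last holds). Time passes only in rows, so rows that repeat a pose let the fingers close. It gives the time, the measured TCP pose, the force and the opening at its end, in the units of the state.
- robot.get_obs(): the state, without advancing time (a new reading comes with each control period).
- robot.camera(name): name is "scene" or "side" or "wrist"; returns a dict with "color" (400x640x3 uint8, red, green, blue), "z_map" (400x640 float32, m along the optical axis (not along the pixel's ray), 0 where there is no reading), "intrinsics" (3x3 intrinsics, pixels), "distortion" ([k1, k2, p1, p2, k3] as OpenCV has them; the pictures are not rectified), "R" (3x3) and "t" (3): a world point X has camera coordinates R X + t; the wrist camera has in their place "tool_from_camera" (4x4, takes a point from camera to tool coordinates, whose origin is the TCP and whose axes are the flange's). Camera axes: x right, y down, z forward; pixel columns grow to the right and rows downward; lengths in m; the calibration is good to about 2 mm. A picture is of the moment at which its call begins: read the wrist's pose just before it.
- robot.hand_in(): hands the job in, once; it reports no verdict.
Trained networks look in the newest picture that a camera, given by its name, has taken for a name from the list of things; names that differ only in an ending like _2 or _b are one class to them, and where a whole thing is asked for, a point or a joint stands for the part that bears it (a point fixed in the world has none). Each returns a list of dicts, best first, with "p" (0 to 1); they miss things now and then, are a little off and sometimes report something else, mostly with a low value. They report only what shows in the picture. A call takes as long as a camera call. They do not tell look-alikes from the thing itself.
- robot.outline_of(label, camera): "pixels" (400x640 bool, what is visible of it) and "xy" ([column, row] in pixels, amid what is visible of it).
- robot.tip_of(label, camera): "xy" ([column, row] in pixels: a listed point, or the origin of a listed thing).
The state is a dict: "time": time; "q": joint angles; "joint_velocities": joint speeds; "joint_torque": joint torques, N m; "position": TCP position; "tool_rot": TCP orientation; "ft_force": force on the tool from outside, world axes, zero at the start; "moment": the same for the moment, N m; "grip_width": finger opening in m.
Only numpy, scipy, OpenCV 4.12 (cv2) and the standard library are available. Lean on these libraries where they do the work, as an engineer would, in place of code of your own. Each camera call takes 0.05 s, during which the arm holds its last target.

## Working session

There is one attempt and no reset: what is moved stays moved. The work goes in short steps, Python scripts to look and compute and a tool call to move; the robot and the scene stay as the last step left them, time stands still between calls to the robot, and variables do not carry over. Pictures are saved under pics/ and viewed, and the job is handed in when it is done.

Besides the shell and the picture viewer there is one more tool, called after "Request:" as name(argument=value, ...) on one line, values as JSON. send_rows: Moves the arm, as the interface text tells. Its arguments: {"type":"object","properties":{"deltas":{"type":"array","items":{"type":"object","properties":{"tx":{"type":"number"},"ty":{"type":"number"},"tz":{"type":"number"},"rx":{"type":"number"},"ry":{"type":"number"},"rz":{"type":"number"}}}},"claw":{"type":"number"},"squeeze":{"type":"number"}},"required":["deltas"]}

```bash
mkdir -p pics; ls; cat > h.py <<'E'
import numpy as np, cv2
from scipy.spatial.transform import Rotation as Ro
from rig import robot
def und(c,uv):
    return cv2.undistortPoints(np.array(uv,float).reshape(-1,1,2),np.array(c['intrinsics']),np.array(c['distortion'])).reshape(-1,2)
def toworld(c,Xc,obs=None):
    if 'R' in c: return (Xc-np.array(c['t']))@np.array(c['R'])
    T=np.array(c['tool_from_camera']); X=Xc@T[:3,:3].T+T[:3,3]
    return Ro.from_quat(obs['tool_rot']).apply(X)+obs['position']
def pts(c,mask,obs=None):
    v,u=np.nonzero(mask&(c['z_map']>0)); z=c['z_map'][v,u]
    n=und(c,np.c_[u,v]); return toworld(c,np.c_[n*z[:,None],z],obs), np.c_[u,v]
def save(n,img): cv2.imwrite('pics/'+n+'.png',cv2.cvtColor(img,cv2.COLOR_RGB2BGR))
E
python3 - <<'E'
from h import *
import pickle
o=robot.get_obs();print(o)
for n in ['scene','side']:
    c=robot.camera(n);save(n+'0',c['color']);pickle.dump(c,open(n+'0.pkl','wb'))
    print(n,np.round(-np.array(c['R']).T@c['t'],3))
    for l in ['fixture','pocket_left','pocket_right','reject','finished','rack','housing','spacer','cover','tray','cleaner','tape','jar','wrench','mug','brush']:
        if not l.startswith('pocket'):
            for d in robot.outline_of(l,n)[:3]:
                P,_=pts(c,d['pixels']); print(l,'out',round(d['p'],2),np.round(d['xy']),np.round(np.median(P,0),3),len(P))
        for d in robot.tip_of(l,n)[:3]: print(l,'tip',round(d['p'],2),np.round(d['xy'],1))
print(robot.get_obs()['time'])
E
```

```text
pics
{'time': 0.0, 'q': array([-1.43247541e+00,  5.28468099e-01,  1.43391002e+00, -1.37245517e-06,
        1.18136577e+00, -1.78493918e-01]), 'joint_velocities': array([-1.13610655e-03,  5.49982899e-06, -3.11235521e-04,  5.03066674e-04,
       -1.35953868e-03,  1.47470569e-04]), 'joint_torque': array([-1.37560387e-04, -4.40039885e+01, -1.76589417e+01,  6.32290402e-02,
        5.82777383e-02, -1.50769729e-04]), 'position': array([ 0.19464252, -0.59315133,  0.22156798]), 'tool_rot': array([ 9.87479146e-01,  1.57745931e-01,  2.09694903e-05, -1.07541277e-03]), 'ft_force': array([-0.41211845,  0.29051304,  0.78768214]), 'moment': array([-0.00137626,  0.02604868, -0.0236289 ]), 'grip_width': 0.08702651896599804}
scene [1.375 0.105 0.883]
fixture out 0.76 [323. 207.] [ 0.484 -0.02   0.013] 2211
fixture tip 0.77 [325.8 207.5]
pocket_left tip 0.89 [351.2 203.8]
pocket_right tip 0.8 [306.7 205.9]
pocket_right tip 0.73 [307.4 199.5]
reject out 0.66 [304. 196.] [ 0.46  -0.085  0.039] 294
reject tip 0.75 [302.9 200.7]
finished out 0.83 [352. 197.] [0.46  0.063 0.067] 451
finished tip 0.7 [351.1 2
[... 2466 characters left out ...]
r tip 0.94 [342.6 164.4]
cover tip 0.84 [301.8 169. ]
tray out 0.62 [242. 321.] [0.487 0.354 0.006] 6442
tray tip 0.57 [242.6 323.5]
cleaner out 0.95 [181. 262.] [0.679 0.353 0.097] 1257
cleaner tip 0.74 [188.  275.3]
tape out 0.83 [385. 145.] [ 0.598 -0.402  0.02 ] 444
tape tip 0.61 [381.1 144.6]
jar out 0.84 [416. 153.] [ 0.444 -0.367  0.063] 569
jar tip 0.73 [415.6 165.9]
jar tip 0.66 [379.4 147.3]
wrench out 0.82 [336. 350.] [0.264 0.264 0.007] 645
wrench out 0.56 [245. 190.] [0.799 0.046 0.019] 199
wrench tip 0.7 [341.4 350.7]
wrench tip 0.51 [244.2 324.4]
mug out 0.64 [278. 188.] [0.662 0.04  0.107] 786
brush out 0.72 [244. 187.] [0.802 0.049 0.019] 201
brush tip 0.68 [253.1 189.3]
3.1
```

View pictures.

```bash
python3 - <<'E'
import cv2
a=cv2.imread('pics/scene0.png');b=cv2.imread('pics/side0.png')
cv2.imwrite('pics/sceneL.png',cv2.resize(a[140:310,170:470],(800,453),interpolation=cv2.INTER_CUBIC))
cv2.imwrite('pics/sideL.png',cv2.resize(b[120:400,150:450],(640,597),interpolation=cv2.INTER_CUBIC))
E
```

```text
(no output)
```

View pics/sceneL.png

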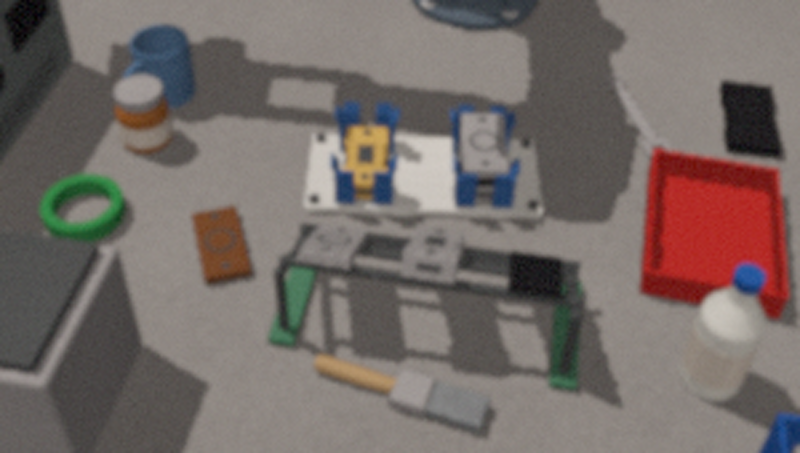

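View pics/sideL.png

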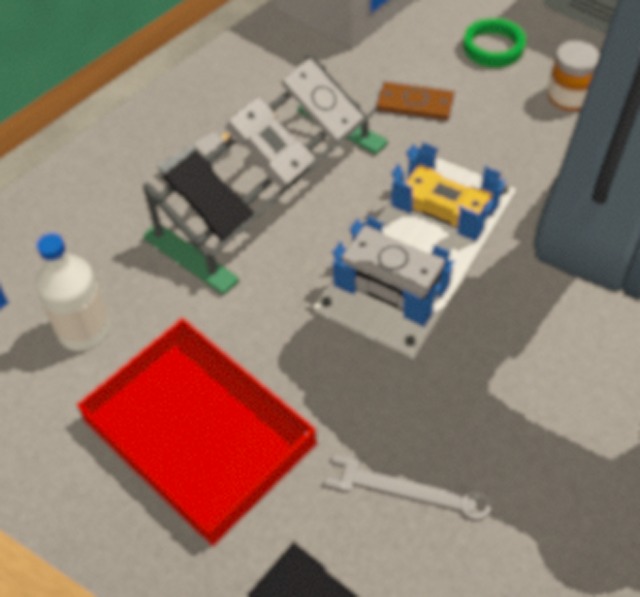

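```bash
cat >> h.py <<'E'
def seg(p,R,T,Rt,rows=5):
    """print calls moving from (p,R) to (T,Rt), each <=rows*0.04m and rows*7deg"""
    d=np.array(T)-p; w=(R.inv()*Rt).as_rotvec()
    n=int(max(1,np.ceil(max(np.linalg.norm(d)/(rows*.0410),np.degrees(np.linalg.norm(w))/(rows*7.1)))))
    for i in range(n):
        t=R.inv().apply(d/n)*100; wi=w/n
        need=int(np.ceil(max(np.linalg.norm(t)/4.15,np.degrees(np.linalg.norm(wi))/7.15)))
        print('  T[%.2f %.2f %.2f] R[%.4f %.4f %.4f] rows>=%d'%(*t,*wi,need))
        p=p+d/n; R=R*Ro.from_rotvec(wi)
    return np.array(T,float),Rt
def plan(wps,start=None):
    if start is None:
        o=robot.get_obs(); start=(o['position'],Ro.from_quat(o['tool_rot'])); print('t',round(o['time'],2),'F',np.round(o['ft_force'],1),'w',o['grip_width'])
    p,R=start
    for T,Rt in wps:
        print('->',np.round(T,4)); p,R=seg(p,R,T,Rt)
    return p,R
def down(psi): return Ro.from_euler('z',psi)*Ro.from_euler('x',np.pi)
E
python3 - <<'E'
from h import *
import pickle
for n in ['scene','side']:
    c=pickle.load(open(n+'0.pkl','rb'))
    hsv=cv2.cvtColor(c['color'],cv2.COLOR_RGB2HSV).astype(int);H,S,V=hsv[...,0],hsv[...,1],hsv[...,2]
    allm=np.ones(H.shape,bool);P,uv=pts(c,allm); h=H[uv[:,1],uv[:,0]];s=S[uv[:,1],uv[:,0]];v=V[uv[:,1],uv[:,0]]
    def rect(name,m):
        Q=P[m]; r=cv2.minAreaRect(Q[:,:2].astype(np.float32)); print(n,name,len(Q),np.round(Q.mean(0),3),np.round(r[0],3),np.round(r[1],3),round(r[2],1),'z',np.round(np.percentile(Q[:,2],[5,50,95]),3))
    near=(abs(P[:,0]-.46)<.12)&(abs(P[:,1]+.01)<.2)
    rect('blue',near&(h>100)&(h<125)&(s>120)&(P[:,2]>.05))
    rect('brass',near&(h>15)&(h<32)&(s>110)&(P[:,2]>.03))
    rect('finished',(P[:,2]>.062)&(s<70)&(abs(P[:,0]-.46)<.08)&(abs(P[:,1]-.065)<.06))
    tr=(abs(P[:,0]-.48)<.2)&(abs(P[:,1]-.35)<.2)&((h<6)|(h>174))&(s>150)
    rect('tray',tr); rect('trayrim',tr&(P[:,2]>.034))
    for y in (-.08,.035,.145):
        rect('rk%.2f'%y,(abs(P[:,0]-.68)<.09)&(abs(P[:,1]-y)<.042)&(P[:,2]>.06)&(P[:,2]<.16))
E
```

```text
scene blue 191 [ 0.455 -0.019  0.061] [ 0.455 -0.014] [0.138 0.225] 9.4 z [0.052 0.061 0.07 ]
scene brass 236 [ 0.462 -0.088  0.039] [ 0.467 -0.083] [0.113 0.053] 12.3 z [0.036 0.039 0.042]
scene finished 394 [0.449 0.06  0.067] [0.444 0.062] [0.125 0.083] 7.8 z [0.064 0.067 0.07 ]
scene tray 2473 [0.48  0.355 0.012] [0.492 0.353] [0.161 0.224] 87.1 z [0.002 0.006 0.039]
scene trayrim 273 [0.516 0.349 0.038] [0.494 0.353] [0.161 0.222] 87.1 z [0.034 0.038 0.041]
scene rk-0.08 463 [ 0.692 -0.079  0.099] [ 0.682 -0.08 ] [0.084 0.121] 89.4 z [0.065 0.102 0.123]
scene rk0.04 535 [0.689 0.035 0.11 ] [0.67  0.035] [0.083 0.105] 89.8 z [0.064 0.115 0.134]
scene rk0.14 509 [0.69  0.147 0.098] [0.679 0.145] [0.12  0.084] 0.0 z [0.064 0.101 0.123]
side blue 401 [ 0.449 -0.008  0.062] [ 0.45 -0.01] [0.135 0.232] 9.2 z [0.051 0.062 0.072]
side brass 420 [ 0.466 -0.083  0.04 ] [ 0.464 -0.086] [0.11  0.067] 19.7 z [0.034 0.04  0.043]
side finished 848 [0.438 0.064 0.068] [0.443 0.061] [0.131 0.082] 8.1 z [0.064 0.068 0.071]
side tray 6211 [0.49  0.354 0.011] [0.488 0.356] [0.16  0.221] 86.9 z [0.002 0.006 0.039]
side trayrim 693 [0.476 0.364 0.039] [0.488 0.356] [0.16  0.221] 86.9 z [0.035 0.039 0.042]
side rk-0.08 794 [ 0.667 -0.075  0.094] [ 0.677 -0.08 ] [0.121 0.084] 0.7 z [0.064 0.096 0.122]
side rk0.04 952 [0.659 0.04  0.103] [0.665 0.035] [0.083 0.104] 90.0 z [0.064 0.103 0.134]
side rk0.14 1025 [0.666 0.148 0.093] [0.674 0.145] [0.085 0.116] 89.0 z [0.064 0.094 0.123]
```

```bash
python3 - <<'E'
from h import *
c=robot.camera('wrist');print(np.round(c['tool_from_camera'],3),np.round(c['intrinsics'],1))
plan([([.44,-.02,.40],down(np.radians(9)))])
E
```

```text
[[ 0.001 -0.964 -0.266  0.073]
 [ 1.     0.001  0.     0.   ]
 [ 0.    -0.266  0.964 -0.162]
 [ 0.     0.     0.     1.   ]] [[305.4   0.  321.1]
 [  0.  305.4 197.6]
 [  0.    0.    1. ]]
t 3.15 F [-0.5  0.  -0.3] w 0.08710344735918028
-> [ 0.44 -0.02  0.4 ]
  T[10.30 -11.72 -4.44] R[0.0000 -0.0000 0.0399] rows>=4
  T[9.82 -12.12 -4.44] R[0.0000 -0.0000 0.0399] rows>=4
  T[9.33 -12.51 -4.44] R[0.0000 -0.0000 0.0399] rows>=4
  T[8.82 -12.87 -4.44] R[0.0000 -0.0000 0.0399] rows>=4
```

```bash
python3 - <<'E'
from h import *
plan([([.50,-.02,.27],down(np.radians(9)))])
E
```

```text
t 3.15 F [-0.5  0.  -0.3] w 0.08710344735918028
-> [ 0.5  -0.02  0.27]
  T[11.72 -11.26 -1.19] R[0.0000 -0.0000 0.0399] rows>=4
  T[11.26 -11.72 -1.19] R[0.0000 -0.0000 0.0399] rows>=4
  T[10.79 -12.16 -1.19] R[0.0000 -0.0000 0.0399] rows>=4
  T[10.29 -12.58 -1.19] R[0.0000 -0.0000 0.0399] rows>=4
```

Request:
send_rows(deltas=[{"tx": 11.7, "ty": -11.3, "tz": -1.2, "rz": 0.04}, {"tx": 11.7, "ty": -11.3, "tz": -1.2, "rz": 0.04}, {"tx": 11.7, "ty": -11.3, "tz": -1.2, "rz": 0.04}, {"tx": 11.7, "ty": -11.3, "tz": -1.2, "rz": 0.04}])

```text
schema error: expected keys tx, ty, tz, rx, ry, rz
```

Request:
send_rows(deltas=[{"tx": 11.3, "ty": -11.7, "tz": -1.2, "rz": 0.04}, {"tx": 11.3, "ty": -11.7, "tz": -1.2, "rz": 0.04}, {"tx": 11.3, "ty": -11.7, "tz": -1.2, "rz": 0.04}, {"tx": 11.3, "ty": -11.7, "tz": -1.2, "rz": 0.04}])

```text
schema error: expected keys tx, ty, tz, rx, ry, rz
```

Request:
send_rows(deltas=[{"tx": 10.8, "ty": -12.2, "tz": -1.2, "rz": 0.04}, {"tx": 10.8, "ty": -12.2, "tz": -1.2, "rz": 0.04}, {"tx": 10.8, "ty": -12.2, "tz": -1.2, "rz": 0.04}, {"tx": 10.8, "ty": -12.2, "tz": -1.2, "rz": 0.04}])

```text
schema error: expected keys tx, ty, tz, rx, ry, rz
```

Request:
send_rows(deltas=[{"tx": 10.3, "ty": -12.6, "tz": -1.2, "rz": 0.04}, {"tx": 10.3, "ty": -12.6, "tz": -1.2, "rz": 0.04}, {"tx": 10.3, "ty": -12.6, "tz": -1.2, "rz": 0.04}, {"tx": 10.3, "ty": -12.6, "tz": -1.2, "rz": 0.04}, {"tx": 10.3, "ty": -12.6, "tz": -1.2, "rz": 0.04}])

```text
schema error: expected keys tx, ty, tz, rx, ry, rz
```

All six keys are needed.

Request:
send_rows(deltas=[{"tx": 11.7, "ty": -11.3, "tz": -1.2, "rx": 0, "ry": 0, "rz": 0.04}, {"tx": 11.7, "ty": -11.3, "tz": -1.2, "rx": 0, "ry": 0, "rz": 0.04}, {"tx": 11.7, "ty": -11.3, "tz": -1.2, "rx": 0, "ry": 0, "rz": 0.04}, {"tx": 11.7, "ty": -11.3, "tz": -1.2, "rx": 0, "ry": 0, "rz": 0.04}])

```text
time: 3.48
position: [0.2712, -0.448, 0.2345]
tool_rot: [0.99, 0.138, 0.0, -0.0]
ft_force: [0.4, 0.0, 0.1]
grip_width: 0.087
```

Request:
send_rows(deltas=[{"tx": 11.3, "ty": -11.7, "tz": -1.2, "rx": 0, "ry": 0, "rz": 0.04}, {"tx": 11.3, "ty": -11.7, "tz": -1.2, "rx": 0, "ry": 0, "rz": 0.04}, {"tx": 11.3, "ty": -11.7, "tz": -1.2, "rx": 0, "ry": 0, "rz": 0.04}, {"tx": 11.3, "ty": -11.7, "tz": -1.2, "rx": 0, "ry": 0, "rz": 0.04}])

```text
time: 3.82
position: [0.348, -0.3044, 0.2469]
tool_rot: [0.993, 0.118, 0.0, 0.0]
ft_force: [0.2, -0.6, 0.7]
grip_width: 0.0873
```

Request:
send_rows(deltas=[{"tx": 10.8, "ty": -12.2, "tz": -1.2, "rx": 0, "ry": 0, "rz": 0.04}, {"tx": 10.8, "ty": -12.2, "tz": -1.2, "rx": 0, "ry": 0, "rz": 0.04}, {"tx": 10.8, "ty": -12.2, "tz": -1.2, "rx": 0, "ry": 0, "rz": 0.04}, {"tx": 10.8, "ty": -12.2, "tz": -1.2, "rx": 0, "ry": 0, "rz": 0.04}])

```text
time: 4.15
position: [0.4245, -0.1606, 0.2591]
tool_rot: [0.995, 0.098, 0.0, 0.0]
ft_force: [0.8, 0.3, -0.7]
grip_width: 0.087
```

Request:
send_rows(deltas=[{"tx": 10.3, "ty": -12.6, "tz": -1.2, "rx": 0, "ry": 0, "rz": 0.04}, {"tx": 10.3, "ty": -12.6, "tz": -1.2, "rx": 0, "ry": 0, "rz": 0.04}, {"tx": 10.3, "ty": -12.6, "tz": -1.2, "rx": 0, "ry": 0, "rz": 0.04}, {"tx": 10.3, "ty": -12.6, "tz": -1.2, "rx": 0, "ry": 0, "rz": 0.04}, {"tx": 10.3, "ty": -12.6, "tz": -1.2, "rx": 0, "ry": 0, "rz": 0.04}])

```text
time: 4.57
position: [0.5031, -0.0134, 0.2715]
tool_rot: [0.997, 0.082, 0.002, -0.001]
ft_force: [-0.3, -0.7, 0.8]
grip_width: 0.0872
```

```bash
python3 - <<'E'
from h import *
import pickle
robot.camera('wrist')
o=robot.get_obs();c=robot.camera('wrist');save('w1',c['color']);pickle.dump((o,c),open('w1.pkl','wb'));print(o['position'],o['joint_velocities'])
E
```

```text
[ 0.50153781 -0.01597011  0.27101496] [-0.06998494 -0.00693669  0.03902454 -0.03485582  0.00585304 -0.01946176]
```

View pics/w1.png

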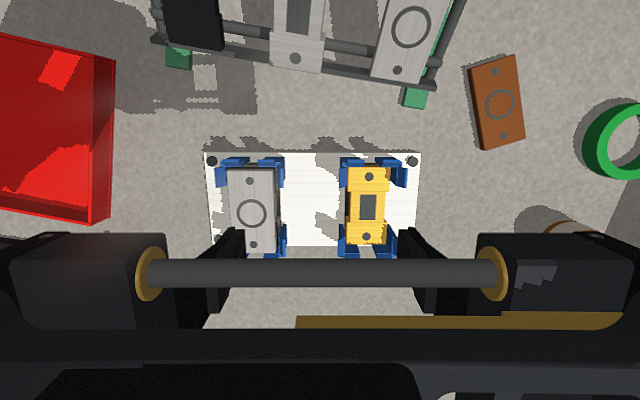

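```bash
cat >> h.py <<'E'
def ray(c,uv,z,obs):
    n=und(c,uv); d=np.c_[n,np.ones(len(n))]; A=toworld(c,d*0,obs);B=toworld(c,d,obs); D=B-A
    return A+D*((z-A[:,2])/D[:,2])[:,None]
E
python3 - <<'E'
from h import *
import pickle
o,c=pickle.load(open('w1.pkl','rb'))
hsv=cv2.cvtColor(c['color'],cv2.COLOR_RGB2HSV).astype(int)
P,uv=pts(c,np.ones((400,640),bool),o); h,s,v=hsv[uv[:,1],uv[:,0]].T
def rect(name,m,z):
    print(name,m.sum(),'z',np.round(np.percentile(P[m,2],[5,50,95]),4))
    Q=ray(c,uv[m],z,o); r=cv2.minAreaRect(Q[:,:2].astype(np.float32)); print('   ',np.round(r[0],4),np.round(r[1],4),round(r[2],1))
    mm=np.zeros((400,640),np.uint8);mm[uv[m][:,1],uv[m][:,0]]=255;return mm
b=(abs(P[:,0]-.46)<.08)&(abs(P[:,1]+.085)<.05)&(h>15)&(h<32)&(s>110)
mb=rect('brass',b&(P[:,2]>.035),.040)
f=(abs(P[:,0]-.44)<.08)&(abs(P[:,1]-.062)<.05)&(P[:,2]>.064)&(P[:,2]<.072)
mf=rect('fin',f&(s<60),.068)
w=(abs(P[:,0]-.46)<.12)&(abs(P[:,1]+.01)<.2)&(P[:,2]>.008)&(P[:,2]<.02)&(s<30)&(v>150)
mw=rect('plate',w,.012)
save('m1',np.dstack([mb,mf,mw]))
bl=(abs(P[:,0]-.46)<.12)&(abs(P[:,1]+.01)<.2)&(h>95)&(h<128)&(s>100)&(P[:,2]>.055)
for sgn in (0,1):
  mm=bl&((P[:,1]>-.012) if sgn else (P[:,1]<-.012)); rect('blue',mm&(P[:,2]>.066),.072)
t=(h<6)|(h>174); print(np.round(P[(P[:,2]>.03)&t&(s>150)].min(0),3))
E
```

```text
brass 6097 z [0.0391 0.3653 0.3712]
    [ 0.3723 -0.2421] [0.4598 0.1809] 69.4
fin 3456 z [0.0667 0.0681 0.0695]
    [0.4449 0.0696] [0.1179 0.0791] 4.7
plate 8697 z [0.0108 0.0121 0.0134]
    [ 0.4531 -0.0114] [0.1383 0.2991] 9.2
blue 1270 z [0.0669 0.3447 0.3899]
    [ 0.3847 -0.2682] [0.3563 0.4575] 9.9
blue 1312 z [0.068  0.3741 0.3906]
    [0.2883 0.1761] [0.3675 0.419 ] 17.2
[ 0.377 -0.089  0.03 ]
```

View pics/m1.png

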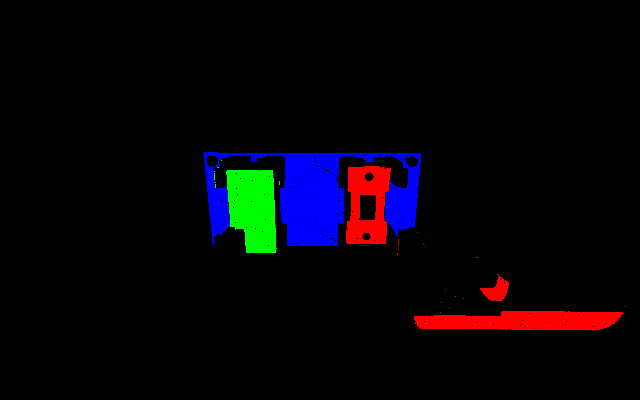

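```bash
python3 - <<'E'
from h import *
import pickle
o,c=pickle.load(open('w1.pkl','rb'))
hsv=cv2.cvtColor(c['color'],cv2.COLOR_RGB2HSV).astype(int)
P,uv=pts(c,np.ones((400,640),bool),o); h,s,v=hsv[uv[:,1],uv[:,0]].T
yaw=np.radians(9.2);ct=np.array([.4531,-.0114])
def loc(Q): d=Q[:,:2]-ct; return np.c_[d@[np.cos(yaw),np.sin(yaw)],d@[-np.sin(yaw),np.cos(yaw)]]
def rect(name,m,z):
    Q=ray(c,uv[m],z,o); r=cv2.minAreaRect(Q[:,:2].astype(np.float32)); L=loc(Q)
    print(name,m.sum(),np.round(r[0],4),np.round(r[1],4),round(r[2],1),'local',np.round(L.min(0),4),np.round(L.max(0),4),np.round(loc(np.array([r[0]])),4))
b=(abs(P[:,0]-.46)<.08)&(abs(P[:,1]+.085)<.05)&(h>15)&(h<32)&(s>110)
rect('brass',b&(P[:,2]>.036)&(P[:,2]<.045),.040)
f=(abs(P[:,0]-.44)<.08)&(P[:,1]<.105)&(P[:,1]>.02)&(P[:,2]>.064)&(P[:,2]<.072)&(s<60)
rect('fin',f,.068)
bl=(abs(P[:,0]-.46)<.12)&(abs(P[:,1]+.01)<.2)&(h>95)&(h<128)&(s>100)&(P[:,2]>.066)&(P[:,2]<.077)
rect('blueR',bl&(P[:,1]<-.012),.072); rect('blueL',bl&(P[:,1]>-.012),.072)
w=(abs(P[:,0]-.46)<.12)&(abs(P[:,1]+.01)<.2)&(P[:,2]>.008)&(P[:,2]<.02)&(s<30)&(v>150)
rect('plate',w,.012)
E
```

```text
brass 2446 [ 0.4652 -0.0851] [0.1095 0.0553] 9.3 local [-0.0546 -0.1024] [ 0.0549 -0.047 ] [[ 0.0001 -0.0746]]
fin 3441 [0.4474 0.0618] [0.1201 0.0685] 9.3 local [-0.054  0.039] [0.0661 0.1075] [[0.0061 0.0731]]
blueR 478 [ 0.4693 -0.0843] [0.126  0.0812] 9.4 local [-0.0588 -0.115 ] [ 0.0674 -0.0338] [[ 0.0043 -0.0746]]
blueL 446 [0.4457 0.0625] [0.1272 0.0824] 9.3 local [-0.0591  0.0331] [0.0681 0.1155] [[0.0045 0.0742]]
plate 8697 [ 0.4531 -0.0114] [0.1383 0.2991] 9.2 local [-0.0691 -0.1495] [0.0692 0.1496] [[0. 0.]]
```

```bash
python3 - <<'E'
from h import *
d=down(np.radians(9.3))
p=plan([([.4652,-.0851,.11],d),([.4652,-.0851,.0155],d)])
print(robot.get_obs()['q'])
E
```

```text
t 4.67 F [ 0.2 -0.2  0.2] w 0.0871038947446956
-> [ 0.4652 -0.0851  0.11  ]
  T[-4.56 6.09 16.07] R[0.0005 -0.0001 -0.0016] rows>=5
-> [ 0.4652 -0.0851  0.0155]
  T[0.00 -0.00 9.45] R[0.0000 0.0000 0.0000] rows>=3
[-2.58434358e-01  2.99969243e-01  1.67788814e+00 -4.72761333e-04
  1.16344729e+00  1.15181608e+00]
```

Request:
send_rows(deltas=[{"tx": -4.56, "ty": 6.09, "tz": 16.0, "rx": 0, "ry": 0, "rz": -0.002}, {"tx": -4.56, "ty": 6.09, "tz": 16.0, "rx": 0, "ry": 0, "rz": -0.002}, {"tx": -4.56, "ty": 6.09, "tz": 16.0, "rx": 0, "ry": 0, "rz": -0.002}, {"tx": -4.56, "ty": 6.09, "tz": 16.0, "rx": 0, "ry": 0, "rz": -0.002}, {"tx": -4.56, "ty": 6.09, "tz": 16.0, "rx": 0, "ry": 0, "rz": -0.002}])

```text
time: 5.08
position: [0.4596, -0.0879, 0.1063]
tool_rot: [0.997, 0.077, -0.005, -0.002]
ft_force: [-0.4, -0.2, 0.3]
grip_width: 0.0868
```

Request:
send_rows(deltas=[{"tx": 0, "ty": 0, "tz": 2, "rx": 0, "ry": 0, "rz": 0}, {"tx": 0, "ty": 0, "tz": 2, "rx": 0, "ry": 0, "rz": 0}])

```text
time: 5.25
position: [0.4616, -0.0874, 0.0878]
tool_rot: [0.997, 0.077, -0.003, -0.002]
ft_force: [-0.2, 1.0, 0.6]
grip_width: 0.0869
```

```bash
python3 - <<'E'
from h import *
d=down(np.radians(9.3))
p=plan([([.4652,-.0851,.0155],d)])
E
```

```text
t 5.25 F [-0.2  1.   0.6] w 0.08686165431356596
-> [ 0.4652 -0.0851  0.0155]
  T[0.44 -0.14 7.23] R[-0.0037 0.0062 -0.0073] rows>=2
```

Request:
send_rows(deltas=[{"tx": 0.3, "ty": -0.1, "tz": 4, "rx": 0, "ry": 0.003, "rz": -0.005}, {"tx": 0.3, "ty": -0.1, "tz": 4, "rx": 0, "ry": 0.003, "rz": -0.005}, {"tx": 0.3, "ty": -0.1, "tz": 4, "rx": 0, "ry": 0.003, "rz": -0.005}, {"tx": 0.3, "ty": -0.1, "tz": 4, "rx": 0, "ry": 0.003, "rz": -0.005}])

```text
time: 5.58
position: [0.4677, -0.0853, 0.052]
tool_rot: [0.997, 0.082, 0.002, 0.0]
ft_force: [-0.3, -0.8, 0.5]
grip_width: 0.087
```

```bash
python3 - <<'E'
from h import *
d=down(np.radians(9.3))
p=plan([([.4652,-.0851,.0155],d)]); print(robot.get_obs()['joint_velocities'])
E
```

```text
t 5.58 F [-0.3 -0.8  0.5] w 0.08696719592190387
-> [ 0.4652 -0.0851  0.0155]
  T[-0.26 -0.06 3.65] R[0.0008 -0.0040 0.0011] rows>=1
[ 0.00802526 -0.04214978 -0.00771909  0.00053507 -0.01294999  0.00093603]
```

Request:
send_rows(deltas=[{"tx": -0.2, "ty": 0, "tz": 1, "rx": 0, "ry": -0.003, "rz": 0}, {"tx": -0.2, "ty": 0, "tz": 2, "rx": 0, "ry": -0.003, "rz": 0}, {"tx": -0.2, "ty": 0, "tz": 2.8, "rx": 0, "ry": -0.003, "rz": 0}, {"tx": -0.2, "ty": 0, "tz": 3.4, "rx": 0, "ry": -0.003, "rz": 0}, {"tx": -0.2, "ty": 0, "tz": 3.4, "rx": 0, "ry": -0.003, "rz": 0}])

```text
time: 6.0
position: [0.4651, -0.0848, 0.0159]
tool_rot: [0.997, 0.082, -0.001, -0.0]
ft_force: [-0.8, 0.1, 0.6]
grip_width: 0.0873
```

```bash
python3 - <<'E'
from h import *
d=down(np.radians(9.3))
p=plan([([.4652,-.0851,.0155],d)]); print(robot.get_obs()['joint_velocities'])
E
```

```text
t 6.0 F [-0.8  0.1  0.6] w 0.08734509028044055
-> [ 0.4652 -0.0851  0.0155]
  T[0.01 0.03 0.04] R[-0.0007 0.0011 0.0017] rows>=1
[ 0.00115175 -0.01129164 -0.00400263  0.00036819  0.02030121 -0.00028752]
```

Grip.

Request:
send_rows(deltas=[{"tx": 0, "ty": 0, "tz": 0, "rx": 0, "ry": 0, "rz": 0}, {"tx": 0, "ty": 0, "tz": 0, "rx": 0, "ry": 0, "rz": 0}, {"tx": 0, "ty": 0, "tz": 0, "rx": 0, "ry": 0, "rz": 0}, {"tx": 0, "ty": 0, "tz": 0, "rx": 0, "ry": 0, "rz": 0}, {"tx": 0, "ty": 0, "tz": 0, "rx": 0, "ry": 0, "rz": 0}], claw=3.5, squeeze=30)

```text
time: 6.42
position: [0.4658, -0.0852, 0.0167]
tool_rot: [0.997, 0.082, 0.0, 0.0]
ft_force: [-0.0, 0.1, -0.7]
grip_width: 0.0616
```

Request:
send_rows(deltas=[{"tx": 0, "ty": 0, "tz": 0, "rx": 0, "ry": 0, "rz": 0}, {"tx": 0, "ty": 0, "tz": 0, "rx": 0, "ry": 0, "rz": 0}, {"tx": 0, "ty": 0, "tz": -1, "rx": 0, "ry": 0, "rz": 0}, {"tx": 0, "ty": 0, "tz": -2, "rx": 0, "ry": 0, "rz": 0}, {"tx": 0, "ty": 0, "tz": -3, "rx": 0, "ry": 0, "rz": 0}])

```text
time: 6.83
position: [0.4651, -0.0849, 0.0472]
tool_rot: [0.997, 0.082, -0.0, -0.0]
ft_force: [-0.2, -0.5, -4.1]
grip_width: 0.0457
```

```bash
python3 - <<'E'
from h import *
d=down(np.radians(9.3));e=down(np.radians(-3))
p=plan([([.4652,-.085,.112],d),([.487,.355,.112],e),([.487,.355,.0095+.02],e)])
E
```

```text
t 6.83 F [-0.2 -0.5 -4.1] w 0.045674200292869886
-> [ 0.4652 -0.085   0.112 ]
  T[-0.00 0.01 -6.48] R[-0.0006 0.0009 0.0015] rows>=2
-> [0.487 0.355 0.112]
  T[3.09 -14.36 -0.00] R[-0.0000 -0.0000 0.0716] rows>=4
  T[2.05 -14.54 -0.00] R[-0.0000 -0.0000 0.0716] rows>=4
  T[1.01 -14.65 -0.00] R[-0.0000 -0.0000 0.0716] rows>=4
-> [0.487  0.355  0.0295]
  T[-0.00 -0.00 8.25] R[0.0000 0.0000 0.0000] rows>=2
```

Request:
send_rows(deltas=[{"tx": 0, "ty": 0, "tz": -2.5, "rx": 0, "ry": 0, "rz": 0}, {"tx": 0, "ty": 0, "tz": -5, "rx": 0, "ry": 0, "rz": 0}, {"tx": 0, "ty": 0, "tz": -6.5, "rx": 0, "ry": 0, "rz": 0}, {"tx": 0, "ty": 0, "tz": -6.8, "rx": 0, "ry": 0, "rz": 0}])

```text
time: 7.17
position: [0.4671, -0.0856, 0.1178]
tool_rot: [0.997, 0.082, 0.003, 0.001]
ft_force: [0.0, 0.8, -4.0]
grip_width: 0.046
```

Request:
send_rows(deltas=[{"tx": 0.4, "ty": -2, "tz": 0, "rx": 0, "ry": 0, "rz": 0.01}, {"tx": 1.2, "ty": -5.6, "tz": 0, "rx": 0, "ry": 0, "rz": 0.03}, {"tx": 2.1, "ty": -9.7, "tz": 0, "rx": 0, "ry": 0, "rz": 0.05}, {"tx": 3.1, "ty": -14.3, "tz": 0, "rx": 0, "ry": 0, "rz": 0.072}, {"tx": 3.1, "ty": -14.3, "tz": 0, "rx": 0, "ry": 0, "rz": 0.072}])

```text
time: 7.58
position: [0.4709, 0.0666, 0.1143]
tool_rot: [0.999, 0.048, -0.001, -0.001]
ft_force: [0.1, -0.3, -4.6]
grip_width: 0.0453
```

Request:
send_rows(deltas=[{"tx": 2.05, "ty": -14.5, "tz": 0, "rx": 0, "ry": 0, "rz": 0.072}, {"tx": 2.05, "ty": -14.5, "tz": 0, "rx": 0, "ry": 0, "rz": 0.072}, {"tx": 2.05, "ty": -14.5, "tz": 0, "rx": 0, "ry": 0, "rz": 0.072}, {"tx": 2.05, "ty": -14.5, "tz": 0, "rx": 0, "ry": 0, "rz": 0.072}])

```text
time: 7.92
position: [0.4793, 0.2111, 0.1143]
tool_rot: [1.0, 0.011, -0.0, -0.001]
ft_force: [0.4, -1.0, -4.5]
grip_width: 0.0457
```

Request:
send_rows(deltas=[{"tx": 0.3, "ty": -4.2, "tz": 0, "rx": 0, "ry": 0, "rz": 0.02}, {"tx": 0.6, "ty": -8.2, "tz": 0, "rx": 0, "ry": 0, "rz": 0.04}, {"tx": 0.8, "ty": -11.7, "tz": 0, "rx": 0, "ry": 0, "rz": 0.06}, {"tx": 1.0, "ty": -14, "tz": 0, "rx": 0, "ry": 0, "rz": 0.072}, {"tx": 1.0, "ty": -14.6, "tz": 0, "rx": 0, "ry": 0, "rz": 0.072}])

```text
time: 8.33
position: [0.4868, 0.3575, 0.1141]
tool_rot: [1.0, -0.024, 0.001, -0.001]
ft_force: [0.9, 0.6, -4.8]
grip_width: 0.0459
```

Request:
send_rows(deltas=[{"tx": 0, "ty": 0, "tz": 2, "rx": 0, "ry": 0, "rz": 0}, {"tx": 0, "ty": 0, "tz": 4, "rx": 0, "ry": 0, "rz": 0}, {"tx": 0, "ty": 0, "tz": 6, "rx": 0, "ry": 0, "rz": 0}, {"tx": 0, "ty": 0, "tz": 7.5, "rx": 0, "ry": 0, "rz": 0}, {"tx": 0, "ty": 0, "tz": 8, "rx": 0, "ry": 0, "rz": 0}])

```text
time: 8.75
position: [0.4844, 0.3515, 0.0315]
tool_rot: [1.0, -0.026, -0.003, 0.002]
ft_force: [-0.8, -0.2, -5.0]
grip_width: 0.046
```

```bash
python3 - <<'E'
from h import *
e=down(np.radians(-3))
p=plan([([.487,.355,.0100],e)])
E
```

```text
t 8.75 F [-0.8 -0.2 -5. ] w 0.046012673720970065
-> [0.487 0.355 0.01 ]
  T[0.25 -0.37 2.14] R[0.0037 0.0064 0.0001] rows>=1
```

Request:
send_rows(deltas=[{"tx": 0, "ty": 0, "tz": 0.7, "rx": 0, "ry": 0, "rz": 0}, {"tx": 0, "ty": 0, "tz": 1.4, "rx": 0, "ry": 0, "rz": 0}, {"tx": 0, "ty": 0, "tz": 1.9, "rx": 0, "ry": 0, "rz": 0}, {"tx": 0, "ty": 0, "tz": 2.1, "rx": 0, "ry": 0, "rz": 0}, {"tx": 0, "ty": 0, "tz": 2.2, "rx": 0, "ry": 0, "rz": 0}])

```text
time: 9.17
position: [0.4872, 0.3534, 0.0126]
tool_rot: [1.0, -0.026, 0.0, -0.0]
ft_force: [-0.4, 0.0, -4.5]
grip_width: 0.0457
```

Request:
send_rows(deltas=[{"tx": 0, "ty": 0, "tz": 0.05, "rx": 0, "ry": 0, "rz": 0}, {"tx": 0, "ty": 0, "tz": 0.1, "rx": 0, "ry": 0, "rz": 0}])

```text
time: 9.33
position: [0.4875, 0.3537, 0.012]
tool_rot: [1.0, -0.026, 0.0, -0.0]
ft_force: [-0.3, -0.3, -4.4]
grip_width: 0.046
```

Request:
send_rows(deltas=[{"tx": 0, "ty": 0, "tz": 0.1, "rx": 0, "ry": 0, "rz": 0}, {"tx": 0, "ty": 0, "tz": 0.2, "rx": 0, "ry": 0, "rz": 0}, {"tx": 0, "ty": 0, "tz": 0.25, "rx": 0, "ry": 0, "rz": 0}])

```text
time: 9.58
position: [0.4875, 0.3537, 0.0115]
tool_rot: [1.0, -0.026, 0.001, -0.0]
ft_force: [-3.0, -2.5, 13.0]
grip_width: 0.0457
```

Request:
send_rows(deltas=[{"tx": 0, "ty": 0, "tz": 0, "rx": 0, "ry": 0, "rz": 0}, {"tx": 0, "ty": 0, "tz": 0, "rx": 0, "ry": 0, "rz": 0}])

```text
time: 9.75
position: [0.4875, 0.3537, 0.0115]
tool_rot: [1.0, -0.026, 0.001, -0.0]
ft_force: [-1.7, -2.5, 8.7]
grip_width: 0.0457
```

Request:
send_rows(deltas=[{"tx": 0, "ty": 0, "tz": -0.15, "rx": 0, "ry": 0, "rz": 0}, {"tx": 0, "ty": 0, "tz": -0.15, "rx": 0, "ry": 0, "rz": 0}, {"tx": 0, "ty": 0, "tz": -0.15, "rx": 0, "ry": 0, "rz": 0}, {"tx": 0, "ty": 0, "tz": -0.15, "rx": 0, "ry": 0, "rz": 0}, {"tx": 0, "ty": 0, "tz": -0.15, "rx": 0, "ry": 0, "rz": 0}], claw=7.5)

```text
time: 10.17
position: [0.4872, 0.3535, 0.0105]
tool_rot: [1.0, -0.026, 0.0, -0.0]
ft_force: [0.1, 0.1, 0.8]
grip_width: 0.0707
```

Request:
send_rows(deltas=[{"tx": 0, "ty": 0, "tz": -1, "rx": 0, "ry": 0, "rz": 0}, {"tx": 0, "ty": 0, "tz": -3, "rx": 0, "ry": 0, "rz": 0}, {"tx": 0, "ty": 0, "tz": -7, "rx": 0, "ry": 0, "rz": 0}, {"tx": 0, "ty": 0, "tz": -11, "rx": 0, "ry": 0, "rz": 0}, {"tx": 0, "ty": 0, "tz": -15, "rx": 0, "ry": 0, "rz": 0}], claw=8.7)

```text
time: 10.58
position: [0.4865, 0.3532, 0.1622]
tool_rot: [1.0, -0.026, -0.001, 0.0]
ft_force: [0.2, 0.1, 0.6]
grip_width: 0.0864
```

```bash
python3 - <<'E'
from h import *
# rack frame: yaw ~0.. look pose: tilt 31.5 about y, TCP 0.15 off part tops
import pickle
c=robot.camera('side');save('side2',c['color'][120:400,150:450])
e=down(np.radians(-3))
P,uv=pts(c,np.ones((400,640),bool));hsv=cv2.cvtColor(c['color'],cv2.COLOR_RGB2HSV).astype(int);h,s,v=hsv[uv[:,1],uv[:,0]].T
m=(abs(P[:,0]-.487)<.1)&(abs(P[:,1]-.355)<.07)&(h>15)&(h<32)&(s>110)&(P[:,2]<.06)
print(m.sum(),np.percentile(P[m,2],[5,50,95]))
m=m&(P[:,2]>.027);A=np.c_[P[m][:,:2],np.ones(m.sum())];print('plane',np.linalg.lstsq(A,P[m][:,2],rcond=None)[0])
E
```

```text
1032 [0.00953016 0.03225889 0.03570294]
plane [1.37884881e-05 1.22516379e-03 3.22510935e-02]
```

View pics/side2.png

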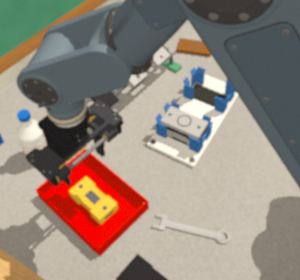

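```bash
cat >> h.py <<'E'
def tilt(yaw,a=31.5): return Ro.from_euler('z',yaw,degrees=True)*Ro.from_euler('y',-a,degrees=True)*Ro.from_euler('x',np.pi)
E
python3 - <<'E'
from h import *
plan([([.585,.035,.25],tilt(0))])
E
```

```text
t 10.63 F [1.7 0.5 4.7] w 0.08643546824643066
-> [0.585 0.035 0.25 ]
  T[5.55 15.75 -3.99] R[0.0037 0.2680 -0.0261] rows>=5
  T[6.01 15.89 -2.49] R[0.0037 0.2680 -0.0261] rows>=5
```

Request:
send_rows(deltas=[{"tx": 1.1, "ty": 3.15, "tz": -0.8, "rx": 0, "ry": 0.054, "rz": -0.005}, {"tx": 2.2, "ty": 6.3, "tz": -1.6, "rx": 0, "ry": 0.107, "rz": -0.01}, {"tx": 3.3, "ty": 9.5, "tz": -2.4, "rx": 0, "ry": 0.16, "rz": -0.015}, {"tx": 4.4, "ty": 12.6, "tz": -3.2, "rx": 0, "ry": 0.214, "rz": -0.02}, {"tx": 5.55, "ty": 15.75, "tz": -4, "rx": 0, "ry": 0.268, "rz": -0.026}])

```text
time: 11.05
position: [0.5344, 0.1921, 0.2016]
tool_rot: [0.991, -0.012, 0.135, 0.004]
ft_force: [0.8, -0.5, -0.3]
grip_width: 0.0873
```

Request:
send_rows(deltas=[{"tx": 1.2, "ty": 3.2, "tz": -0.5, "rx": 0, "ry": 0.054, "rz": -0.005}, {"tx": 2.4, "ty": 6.4, "tz": -1, "rx": 0, "ry": 0.107, "rz": -0.01}, {"tx": 3.6, "ty": 9.6, "tz": -1.5, "rx": 0, "ry": 0.16, "rz": -0.015}, {"tx": 4.8, "ty": 12.8, "tz": -2, "rx": 0, "ry": 0.214, "rz": -0.02}, {"tx": 6, "ty": 15.9, "tz": -2.5, "rx": 0, "ry": 0.268, "rz": -0.026}])

```text
time: 11.47
position: [0.581, 0.0328, 0.2419]
tool_rot: [0.964, 0.001, 0.265, 0.007]
ft_force: [0.2, 0.9, 0.0]
grip_width: 0.0872
```

Request:
send_rows(deltas=[{"tx": 0, "ty": 0, "tz": 0, "rx": 0, "ry": 0, "rz": 0}, {"tx": 0, "ty": 0, "tz": 0, "rx": 0, "ry": 0, "rz": 0}, {"tx": 0, "ty": 0, "tz": 0, "rx": 0, "ry": 0, "rz": 0}])

```text
time: 11.72
position: [0.5805, 0.0347, 0.2407]
tool_rot: [0.965, 0.0, 0.263, 0.007]
ft_force: [-0.6, -0.2, 0.2]
grip_width: 0.0868
```

```bash
python3 - <<'E'
from h import *
import pickle
o=robot.get_obs();c=robot.camera('wrist');save('w2',c['color']);pickle.dump((o,c),open('w2.pkl','wb'));print(o['position'],o['joint_velocities'],o['q'])
P,uv=pts(c,np.ones((400,640),bool),o)
E
```

```text
[0.58048673 0.03468797 0.24073229] [ 0.02905523  0.00571777 -0.00016645  0.00247488 -0.00430989 -0.00738948] [-0.17259712  0.30209375  1.93454262  0.20108751  0.3841654   1.2313245 ]
```

View pics/w2.png

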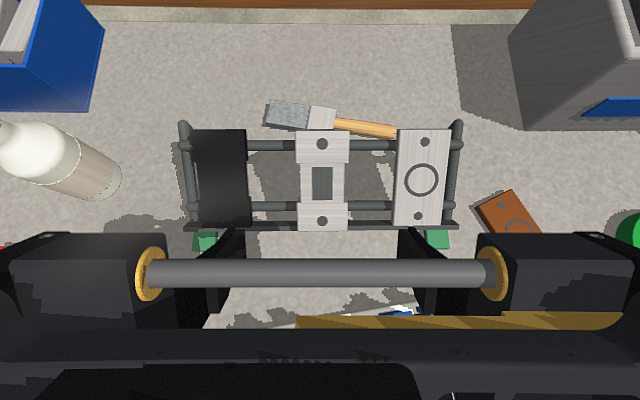

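```bash
cat > fitw.py <<'E'
from h import *
import pickle,sys
o,c=pickle.load(open('w2.pkl','rb'))
P,uv=pts(c,np.ones((400,640),bool),o)
yaw=0.
R=tilt(0); 
hs={'spacer':(.014,(190,255,120,232)),'housing':(.028,(290,355,120,236)),'cover':(.014,(388,456,120,232))}
for n,(th,(u0,u1,v0,v1)) in hs.items():
    w=(uv[:,0]>u0)&(uv[:,0]<u1)&(uv[:,1]>v0)&(uv[:,1]<v1)&(P[:,2]>.05)&(P[:,2]<.18)
    Q=P[w]; q=uv[w]
    nrm=np.array([-np.sin(np.radians(31.5)),0,np.cos(np.radians(31.5))])
    # initial offset: mode of projection
    for it in range(6):
        d=Q@nrm
        if it==0:
            hst,ed=np.histogram(d,bins=np.arange(d.min(),d.max()+.002,.002)); k=len(hst)-1-np.argmax(hst[::-1]>150) if (hst>150).any() else np.argmax(hst); k=np.argmax(hst); off=ed[k]+.001
        m=abs(d-off)<(.004 if it<3 else .0025)
        A=Q[m]; ct=A.mean(0); nn=np.linalg.svd(A-ct,full_matrices=False)[2][2]; nn*=np.sign(nn[2]); nrm=nn; off=ct@nn
    # sub rays -> plane
    ax=np.array([np.cos(np.radians(31.5)),0,np.sin(np.radians(31.5))]); ax-=ax@nrm*nrm; ax/=np.linalg.norm(ax); ay=np.cross(nrm,ax)
    d3=np.c_[und(c,q[m]),np.ones(m.sum())]; O=toworld(c,d3*0,o); D=toworld(c,d3,o)-O
    X=O+D*((off-O@nrm)/(D@nrm))[:,None]
    L=np.c_[(X-ct)@ax,(X-ct)@ay].astype(np.float32)
    mask=np.zeros((400,640),np.uint8);mask[q[m][:,1],q[m][:,0]]=1
    num,lab,st,_=cv2.connectedComponentsWithStats(mask); k=1+np.argmax(st[1:,4]); keep=lab[q[m][:,1],q[m][:,0]]==k
    r=cv2.minAreaRect(L[keep]); cen=ct+r[0][0]*ax+r[0][1]*ay
    print(n,keep.sum(),'nrm',np.round(nrm,3),'tilt',round(np.degrees(np.arccos(nrm[2])),2),'nyaw',round(np.degrees(np.arctan2(-nrm[1],-nrm[0])),1),'rect',np.round(r[1],4),round(r[2],1),'top centre',np.round(cen,4),'under',np.round(cen-nrm*th,4))
    # width profile
    ys=L[keep]; 
    for a in (-.045,0,.045):
        b=abs(ys[:,0]-r[0][0]-a)<.004; print('   x',a,'y',np.round([ys[b,1].min(),ys[b,1].max()],4),round(np.ptp(ys[b,1]),4))
E
python3 fitw.py
```

```text
spacer 4907 nrm [-0.524 -0.005  0.852] tilt 31.6 nyaw 0.6 rect [0.1099 0.057 ] 0.6 top centre [0.6662 0.1417 0.0967] under [0.6736 0.1417 0.0848]
   x -0.045 y [-0.0292  0.0278] 0.057
   x 0 y [-0.0264  0.0259] 0.0523
   x 0.045 y [-0.0276  0.0281] 0.0557
housing 4883 nrm [-0.523 -0.004  0.852] tilt 31.55 nyaw 0.4 rect [0.1077 0.0556] 0.2 top centre [0.6605 0.0318 0.109 ] under [0.6751 0.0319 0.0852]
   x -0.045 y [-0.0278  0.0274] 0.0552
   x 0 y [-0.0222  0.0224] 0.0446
   x 0.045 y [-0.0272  0.0279] 0.0551
cover 4826 nrm [-0.523 -0.002  0.852] tilt 31.53 nyaw 0.2 rect [0.1089 0.0555] 0.4 top centre [ 0.6688 -0.0772  0.0972] under [ 0.6761 -0.0772  0.0852]
   x -0.045 y [-0.0279  0.0274] 0.0553
   x 0 y [-0.0276  0.0273] 0.0549
   x 0.045 y [-0.0272  0.0275] 0.0547
```

```bash
python3 -c "
import cv2
a=cv2.imread('pics/w2.png');cv2.imwrite('pics/w2c.png',cv2.resize(a[110:245,170:470],(800,360),interpolation=cv2.INTER_CUBIC))"
```

```text
(no output)
```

View pics/w2c.png

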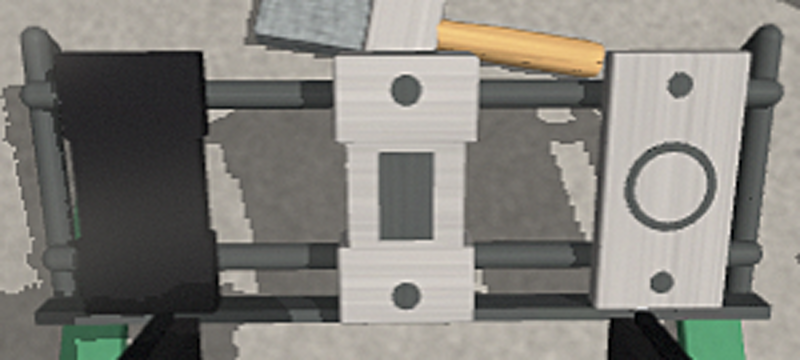

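```bash
cat >> h.py <<'E'
NR=tilt(0.6).apply([0,0,-1])
UN={'housing':np.array([.6751,.0319,.0852]),'spacer':np.array([.6738,.1417,.0850]),'cover':np.array([.6762,-.0772,.0852])}
E
python3 - <<'E'
from h import *
U=UN['housing'];R=tilt(.6)
plan([(U+NR*.10,R),(U+NR*.004,R)])
E
```

```text
t 11.77 F [ 0.4  0.4 -0.8] w 0.08709655318238195
-> [0.6229 0.0314 0.1705]
  T[0.08 0.30 8.20] R[0.0173 0.0174 -0.0039] rows>=2
-> [0.673  0.0319 0.0886]
  T[-0.00 0.00 9.60] R[0.0000 0.0000 0.0000] rows>=3
```

Request:
send_rows(deltas=[{"tx": 0, "ty": 0.1, "tz": 2, "rx": 0.006, "ry": 0.006, "rz": 0}, {"tx": 0, "ty": 0.2, "tz": 4.5, "rx": 0.012, "ry": 0.012, "rz": -0.002}, {"tx": 0.1, "ty": 0.3, "tz": 7, "rx": 0.017, "ry": 0.017, "rz": -0.004}, {"tx": 0.1, "ty": 0.3, "tz": 8.2, "rx": 0.017, "ry": 0.017, "rz": -0.004}, {"tx": 0.1, "ty": 0.3, "tz": 8.2, "rx": 0.017, "ry": 0.017, "rz": -0.004}])

```text
time: 12.18
position: [0.6232, 0.0324, 0.1677]
tool_rot: [0.963, 0.006, 0.269, -0.002]
ft_force: [-0.0, 0.0, 0.5]
grip_width: 0.0869
```

```bash
python3 - <<'E'
from h import *
U=UN['housing'];R=tilt(.6)
plan([(U+NR*.004,R)])
E
```

```text
t 12.18 F [-0.   0.   0.5] w 0.08686475025132566
-> [0.673  0.0319 0.0886]
  T[0.15 0.12 9.34] R[-0.0015 0.0040 0.0010] rows>=3
```

Request:
send_rows(deltas=[{"tx": 0.1, "ty": 0, "tz": 3, "rx": 0, "ry": 0.002, "rz": 0}, {"tx": 0.1, "ty": 0.1, "tz": 5.5, "rx": 0, "ry": 0.002, "rz": 0}, {"tx": 0.1, "ty": 0.1, "tz": 7.5, "rx": 0, "ry": 0.002, "rz": 0}, {"tx": 0.1, "ty": 0.1, "tz": 8.3, "rx": 0, "ry": 0.002, "rz": 0}, {"tx": 0.1, "ty": 0.1, "tz": 8.3, "rx": 0, "ry": 0.002, "rz": 0}])

```text
time: 12.6
position: [0.6678, 0.0316, 0.0991]
tool_rot: [0.962, 0.006, 0.272, -0.002]
ft_force: [-0.1, -0.6, -0.1]
grip_width: 0.087
```

```bash
python3 - <<'E'
from h import *
U=UN['housing'];R=tilt(.6)
plan([(U+NR*.004,R)])
E
```

```text
t 12.6 F [-0.1 -0.6 -0.1] w 0.08698230992046295
-> [0.673  0.0319 0.0886]
  T[-0.10 -0.02 1.17] R[-0.0011 -0.0008 0.0009] rows>=1
```

Request:
send_rows(deltas=[{"tx": -0.1, "ty": 0, "tz": 0.6, "rx": 0, "ry": 0, "rz": 0}, {"tx": -0.1, "ty": 0, "tz": 1.15, "rx": 0, "ry": 0, "rz": 0}, {"tx": -0.1, "ty": 0, "tz": 1.15, "rx": 0, "ry": 0, "rz": 0}, {"tx": -0.1, "ty": 0, "tz": 1.15, "rx": 0, "ry": 0, "rz": 0}], claw=6.5)

```text
time: 12.93
position: [0.6729, 0.0309, 0.0912]
tool_rot: [0.962, 0.005, 0.273, -0.001]
ft_force: [0.0, 0.3, 0.1]
grip_width: 0.0693
```

Request:
send_rows(deltas=[{"tx": 0, "ty": 0, "tz": 0, "rx": 0, "ry": 0, "rz": 0}, {"tx": 0, "ty": 0, "tz": 0, "rx": 0, "ry": 0, "rz": 0}, {"tx": 0, "ty": 0, "tz": 0, "rx": 0, "ry": 0, "rz": 0}, {"tx": 0, "ty": 0, "tz": 0, "rx": 0, "ry": 0, "rz": 0}, {"tx": 0, "ty": 0, "tz": 0, "rx": 0, "ry": 0, "rz": 0}], claw=3.5, squeeze=30)

```text
time: 13.35
position: [0.673, 0.0309, 0.0908]
tool_rot: [0.962, 0.005, 0.273, -0.002]
ft_force: [-1.2, 3.6, 3.5]
grip_width: 0.0456
```

Request:
send_rows(deltas=[{"tx": 0, "ty": 0, "tz": 0, "rx": 0, "ry": 0, "rz": 0}, {"tx": 0, "ty": 0, "tz": 0, "rx": 0, "ry": 0, "rz": 0}])

```text
time: 13.52
position: [0.673, 0.0308, 0.0907]
tool_rot: [0.962, 0.005, 0.273, -0.002]
ft_force: [-0.9, 4.1, 5.2]
grip_width: 0.0456
```

```bash
python3 - <<'E'
from h import *
U=UN['housing'];R=tilt(.6);d=down(np.radians(9.3))
plan([(U+NR*.1,R),([.4663,-.0851,.13],d),([.4663,-.0851,.075],d)])
E
```

```text
t 13.52 F [-0.9  4.1  5.2] w 0.04561998793813738
-> [0.6229 0.0314 0.1705]
  T[-0.08 -0.11 -9.42] R[-0.0007 -0.0030 0.0000] rows>=3
-> [ 0.4663 -0.0851  0.13  ]
  T[-15.57 11.48 -4.79] R[0.0417 -0.5487 -0.1480] rows>=5
-> [ 0.4663 -0.0851  0.075 ]
  T[0.00 -0.00 5.50] R[0.0000 0.0000 0.0000] rows>=2
```

Request:
send_rows(deltas=[{"tx": 0, "ty": 0, "tz": -1.5, "rx": 0, "ry": 0, "rz": 0}, {"tx": 0, "ty": 0, "tz": -4, "rx": 0, "ry": 0, "rz": 0}, {"tx": -0.1, "ty": -0.1, "tz": -7, "rx": 0, "ry": 0, "rz": 0}, {"tx": -0.1, "ty": -0.1, "tz": -9, "rx": 0, "ry": 0, "rz": 0}, {"tx": -0.1, "ty": -0.1, "tz": -9.5, "rx": 0, "ry": 0, "rz": 0}])

```text
time: 13.93
position: [0.62, 0.0304, 0.1713]
tool_rot: [0.962, 0.005, 0.272, -0.001]
ft_force: [0.1, 0.5, -4.5]
grip_width: 0.0457
```

Request:
send_rows(deltas=[{"tx": -1.5, "ty": 1.15, "tz": -0.5, "rx": 0.004, "ry": -0.055, "rz": -0.015}, {"tx": -4.5, "ty": 3.4, "tz": -1.4, "rx": 0.012, "ry": -0.165, "rz": -0.045}, {"tx": -7.6, "ty": 5.6, "tz": -2.3, "rx": 0.02, "ry": -0.27, "rz": -0.073}, {"tx": -10.6, "ty": 7.8, "tz": -3.3, "rx": 0.028, "ry": -0.375, "rz": -0.1}, {"tx": -12.6, "ty": 9.3, "tz": -3.9, "rx": 0.034, "ry": -0.445, "rz": -0.12}])

```text
time: 14.35
position: [0.4935, -0.0656, 0.1364]
tool_rot: [0.996, 0.067, 0.05, -0.0]
ft_force: [0.5, 0.0, -4.0]
grip_width: 0.0457
```

```bash
python3 - <<'E'
from h import *
d=down(np.radians(9.3))
plan([([.4663,-.0851,.13],d)])
E
```

```text
t 14.35 F [ 0.5  0.  -4. ] w 0.045679308808528926
-> [ 0.4663 -0.0851  0.13  ]
  T[-3.01 1.57 0.35] R[0.0079 -0.1004 -0.0284] rows>=1
```

Request:
send_rows(deltas=[{"tx": -1.2, "ty": 0.7, "tz": 0.2, "rx": 0.004, "ry": -0.05, "rz": -0.014}, {"tx": -2.3, "ty": 1.2, "tz": 0.3, "rx": 0.008, "ry": -0.09, "rz": -0.025}, {"tx": -3, "ty": 1.6, "tz": 0.4, "rx": 0.008, "ry": -0.1, "rz": -0.028}, {"tx": -3, "ty": 1.6, "tz": 0.4, "rx": 0.008, "ry": -0.1, "rz": -0.028}, {"tx": -3, "ty": 1.6, "tz": 0.4, "rx": 0.008, "ry": -0.1, "rz": -0.028}])

```text
time: 14.77
position: [0.4683, -0.0835, 0.1298]
tool_rot: [0.997, 0.08, 0.003, -0.0]
ft_force: [0.1, 0.0, -3.6]
grip_width: 0.046
```

```bash
python3 - <<'E'
from h import *
import pickle
d=down(np.radians(9.3))
plan([([.4663,-.0851,.10],d)])
o=robot.get_obs();c=robot.camera('wrist');save('w3',c['color']);pickle.dump((o,c),open('w3.pkl','wb'))
E
```

```text
t 14.77 F [ 0.1  0.  -3.6] w 0.045959881589489035
-> [ 0.4663 -0.0851  0.1   ]
  T[-0.24 0.13 2.98] R[-0.0002 -0.0065 -0.0018] rows>=1
```

View pics/w3.png

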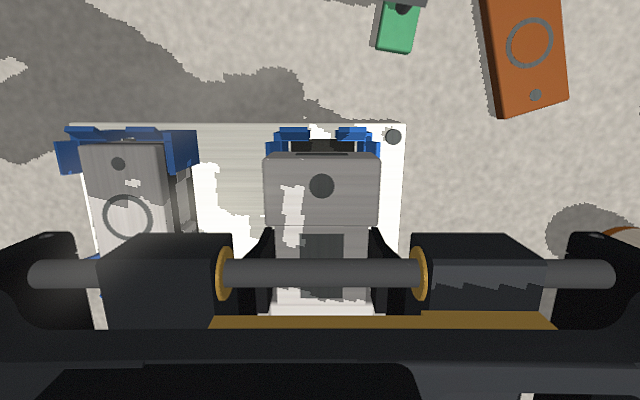

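```bash
cat > held.py <<'E'
from h import *
import pickle,sys
def held(f,box,zr):
    o,c=pickle.load(open(f,'rb')); u0,u1,v0,v1=box
    mk=np.zeros((400,640),bool);mk[v0:v1,u0:u1]=True
    P,uv=pts(c,mk,o); L=Ro.from_quat(o['tool_rot']).inv().apply(P-o['position'])
    m=(L[:,2]>zr[0])&(L[:,2]<zr[1]); A=np.c_[L[m][:,:2],np.ones(m.sum())]; k,_,_,_=np.linalg.lstsq(A,L[m][:,2],rcond=None)
    res=L[m][:,2]-A@k; m2=abs(res)<.0015; k=np.linalg.lstsq(A[m2],L[m][m2,2],rcond=None)[0]
    Q=L[m][m2]; print('n',len(Q),'plane(tool) slope x,y,z0',np.round(k,4),'x range',np.round(np.percentile(Q[:,0],[0.3,99.7]),4))
    e=Q[Q[:,0]>.03]; print('y range end',np.round(np.percentile(e[:,1],[.5,99.5]),4))
    # skew: y edge vs x
    for x in (.03,.04,.05):
        b=abs(Q[:,0]-x)<.003
        if b.sum()>20: print('  x',x,'y',np.round([Q[b,1].min(),Q[b,1].max()],4))
    for y in (-.02,-.01,0,.01,.02):
        b=abs(Q[:,1]-y)<.003
        if b.sum()>5: print('  y',y,'xmax',round(Q[b,0].max(),4))
E
python3 -c "
from held import *
held('w3.pkl',(250,395,130,240),(-.04,-.01))"
```

```text
n 8749 plane(tool) slope x,y,z0 [ 0.0069 -0.0012 -0.0224] x range [0.0133 0.0533]
y range end [-0.027   0.0278]
  x 0.03 y [-0.0274  0.0283]
  x 0.04 y [-0.0274  0.0283]
  x 0.05 y [-0.0274  0.0282]
  y -0.02 xmax 0.0536
  y -0.01 xmax 0.0536
  y 0 xmax 0.0536
  y 0.01 xmax 0.0533
  y 0.02 xmax 0.0534
```

Request:
send_rows(deltas=[{"tx": -0.2, "ty": 0.1, "tz": 1, "rx": 0, "ry": -0.006, "rz": -0.002}, {"tx": -0.2, "ty": 0.1, "tz": 2, "rx": 0, "ry": -0.006, "rz": -0.002}, {"tx": -0.2, "ty": 0.1, "tz": 3, "rx": 0, "ry": -0.006, "rz": -0.002}, {"tx": -0.2, "ty": 0.1, "tz": 3.6, "rx": 0, "ry": -0.006, "rz": -0.002}, {"tx": -0.2, "ty": 0.1, "tz": 3.6, "rx": 0, "ry": -0.006, "rz": -0.002}])

```text
time: 15.23
position: [0.466, -0.0842, 0.0932]
tool_rot: [0.997, 0.082, -0.001, -0.0]
ft_force: [-1.0, -0.5, -3.9]
grip_width: 0.0456
```

```bash
python3 - <<'E'
from h import *
d=down(np.radians(9.3))
plan([([.4663,-.0852,.02],d)])
E
```

```text
t 15.23 F [-1.  -0.5 -3.9] w 0.045647937888511673
-> [ 0.4663 -0.0852  0.02  ]
  T[0.03 0.11 7.32] R[-0.0007 0.0019 0.0017] rows>=2
```

Request:
send_rows(deltas=[{"tx": 0, "ty": 0.1, "tz": 1, "rx": 0, "ry": 0, "rz": 0}, {"tx": 0, "ty": 0.1, "tz": 2.2, "rx": 0, "ry": 0, "rz": 0}, {"tx": 0, "ty": 0.1, "tz": 3.4, "rx": 0, "ry": 0, "rz": 0}, {"tx": 0, "ty": 0.1, "tz": 4.2, "rx": 0, "ry": 0, "rz": 0}, {"tx": 0, "ty": 0.1, "tz": 4.5, "rx": 0, "ry": 0, "rz": 0}])

```text
time: 15.65
position: [0.4668, -0.0857, 0.0487]
tool_rot: [0.997, 0.082, -0.0, 0.0]
ft_force: [-0.2, 0.8, -4.9]
grip_width: 0.0455
```

Request:
send_rows(deltas=[{"tx": 0, "ty": 0, "tz": 0.7, "rx": 0, "ry": 0, "rz": 0}, {"tx": 0, "ty": 0, "tz": 1.4, "rx": 0, "ry": 0, "rz": 0}, {"tx": 0, "ty": 0, "tz": 2.1, "rx": 0, "ry": 0, "rz": 0}, {"tx": 0, "ty": 0, "tz": 2.4, "rx": 0, "ry": 0, "rz": 0}, {"tx": 0, "ty": 0, "tz": 2.5, "rx": 0, "ry": 0, "rz": 0}])

```text
time: 16.07
position: [0.4667, -0.0858, 0.0239]
tool_rot: [0.997, 0.082, -0.0, 0.0]
ft_force: [0.7, 1.0, -4.0]
grip_width: 0.0459
```

Request:
send_rows(deltas=[{"tx": 0, "ty": 0, "tz": 0.2, "rx": 0, "ry": 0, "rz": 0}, {"tx": 0, "ty": 0, "tz": 0.4, "rx": 0, "ry": 0, "rz": 0}, {"tx": 0, "ty": 0, "tz": 0.55, "rx": 0, "ry": 0, "rz": 0}, {"tx": 0, "ty": 0, "tz": 0.6, "rx": 0, "ry": 0, "rz": 0}])

```text
time: 16.4
position: [0.4671, -0.086, 0.0185]
tool_rot: [0.997, 0.082, 0.0, 0.0]
ft_force: [0.0, 0.0, -4.4]
grip_width: 0.0458
```

Request:
send_rows(deltas=[{"tx": 0, "ty": 0, "tz": 0.05, "rx": 0, "ry": 0, "rz": 0}, {"tx": 0, "ty": 0, "tz": 0.1, "rx": 0, "ry": 0, "rz": 0}])

```text
time: 16.57
position: [0.4671, -0.086, 0.0178]
tool_rot: [0.997, 0.082, 0.0, 0.0]
ft_force: [-0.6, -1.1, 4.0]
grip_width: 0.0458
```

Request:
send_rows(deltas=[{"tx": 0, "ty": 0, "tz": 0.05, "rx": 0, "ry": 0, "rz": 0}, {"tx": 0, "ty": 0, "tz": 0, "rx": 0, "ry": 0, "rz": 0}, {"tx": 0, "ty": 0, "tz": 0, "rx": 0, "ry": 0, "rz": 0}, {"tx": 0, "ty": 0, "tz": 0, "rx": 0, "ry": 0, "rz": 0}, {"tx": 0, "ty": 0, "tz": 0, "rx": 0, "ry": 0, "rz": 0}], claw=7.5)

```text
time: 16.98
position: [0.4672, -0.0861, 0.0178]
tool_rot: [0.997, 0.082, 0.0, 0.001]
ft_force: [0.4, -1.0, -0.3]
grip_width: 0.0706
```

Request:
send_rows(deltas=[{"tx": 0, "ty": 0, "tz": -1, "rx": 0, "ry": 0, "rz": 0}, {"tx": 0, "ty": 0, "tz": -3.5, "rx": 0, "ry": 0, "rz": 0}, {"tx": 0, "ty": 0, "tz": -7, "rx": 0, "ry": 0, "rz": 0}, {"tx": 0, "ty": 0, "tz": -9.5, "rx": 0, "ry": 0, "rz": 0}, {"tx": 0, "ty": 0, "tz": -10, "rx": 0, "ry": 0, "rz": 0}], claw=8.7)

```text
time: 17.4
position: [0.4692, -0.0867, 0.1218]
tool_rot: [0.997, 0.082, 0.004, 0.002]
ft_force: [0.5, -1.0, -0.1]
grip_width: 0.0867
```

```bash
python3 - <<'E'
from h import *
import pickle
o=robot.get_obs();c=robot.camera('wrist');save('w4',c['color']);pickle.dump((o,c),open('w4.pkl','wb'))
mk=np.zeros((400,640),bool);mk[:240]=True
P,uv=pts(c,mk,o); yaw=np.radians(9.2);ct=np.array([.4531,-.0114]);d=P[:,:2]-ct;L=np.c_[d@[np.cos(yaw),np.sin(yaw)],d@[-np.sin(yaw),np.cos(yaw)]]
m=(abs(L[:,0])<.06)&(abs(L[:,1]+.075)<.032)&(P[:,2]>.035)&(P[:,2]<.045)
A=np.c_[L[m],np.ones(m.sum())];k=np.linalg.lstsq(A,P[m,2],rcond=None)[0]
print(m.sum(),'slopes',k, 'local min max',np.percentile(L[m],[.2,99.8],axis=0).round(4),'z',np.percentile(P[m,2],[2,50,98]).round(4))
U=UN['spacer'];R=tilt(.6)
plan([(U+NR*.13,R)])
E
```

```text
6081 slopes [-0.00141257  0.00023886  0.04011401] local min max [[-0.0269 -0.1061]
 [ 0.0553 -0.0441]] z [0.0384 0.0401 0.0415]
t 17.45 F [-0.2  0.7  0.5] w 0.08692679360790152
-> [0.6059 0.141  0.1958]
  T[8.63 -10.09 -3.74] R[-0.0189 0.2710 0.0752] rows>=4
  T[8.57 -10.70 -1.59] R[-0.0189 0.2710 0.0752] rows>=4
```

View pics/w4.png

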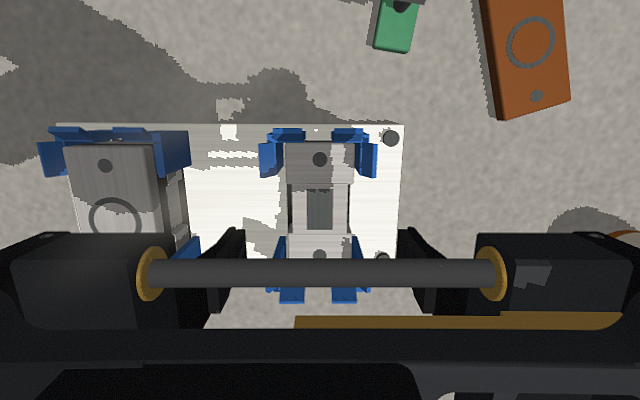

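Request:
send_rows(deltas=[{"tx": 1.3, "ty": -1.5, "tz": -0.6, "rx": -0.003, "ry": 0.04, "rz": 0.011}, {"tx": 3.5, "ty": -4, "tz": -1.5, "rx": -0.008, "ry": 0.11, "rz": 0.03}, {"tx": 6, "ty": -7, "tz": -2.6, "rx": -0.013, "ry": 0.19, "rz": 0.052}, {"tx": 8.6, "ty": -10.1, "tz": -3.7, "rx": -0.019, "ry": 0.271, "rz": 0.075}, {"tx": 8.6, "ty": -10.1, "tz": -3.7, "rx": -0.019, "ry": 0.271, "rz": 0.075}])

```text
time: 17.87
position: [0.5348, 0.0324, 0.1549]
tool_rot: [0.99, 0.046, 0.137, -0.002]
ft_force: [-0.0, -0.3, 0.3]
grip_width: 0.0868
```

Request:
send_rows(deltas=[{"tx": 2.2, "ty": -2.7, "tz": -0.4, "rx": -0.005, "ry": 0.068, "rz": 0.019}, {"tx": 4.5, "ty": -5.6, "tz": -0.8, "rx": -0.01, "ry": 0.142, "rz": 0.04}, {"tx": 6.7, "ty": -8.3, "tz": -1.2, "rx": -0.015, "ry": 0.21, "rz": 0.059}, {"tx": 8.2, "ty": -10.2, "tz": -1.5, "rx": -0.018, "ry": 0.258, "rz": 0.072}, {"tx": 8.6, "ty": -10.7, "tz": -1.6, "rx": -0.019, "ry": 0.271, "rz": 0.075}])

```text
time: 18.28
position: [0.6043, 0.1442, 0.1914]
tool_rot: [0.963, 0.006, 0.269, -0.003]
ft_force: [0.5, 0.4, 0.6]
grip_width: 0.0869
```

Request:
send_rows(deltas=[{"tx": 0, "ty": 0, "tz": 0.5, "rx": 0, "ry": 0, "rz": 0}, {"tx": 0, "ty": 0, "tz": 1, "rx": 0, "ry": 0, "rz": 0}, {"tx": 0, "ty": 0, "tz": 1, "rx": 0, "ry": 0, "rz": 0}])

```text
time: 18.53
position: [0.6089, 0.1406, 0.1813]
tool_rot: [0.964, 0.004, 0.266, -0.002]
ft_force: [-0.1, 0.0, -1.1]
grip_width: 0.0868
```

```bash
python3 - <<'E'
from h import *
U=UN['spacer'];R=tilt(.6)
plan([(U+NR*.04,R),(U-NR*.010,R)]);print(robot.get_obs()['joint_velocities'].round(3))
E
```

```text
t 18.53 F [-0.1  0.  -1.1] w 0.08683559968401454
-> [0.6529 0.1415 0.1191]
  T[0.58 -0.03 7.60] R[-0.0016 0.0105 -0.0019] rows>=2
-> [0.679  0.1418 0.0765]
  T[-0.00 0.00 5.00] R[0.0000 0.0000 0.0000] rows>=2
[-0.009 -0.013  0.     0.001  0.008  0.002]
```

Request:
send_rows(deltas=[{"tx": 0.1, "ty": 0, "tz": 1.3, "rx": 0, "ry": 0.002, "rz": 0}, {"tx": 0.3, "ty": 0, "tz": 3.5, "rx": 0, "ry": 0.006, "rz": -0.001}, {"tx": 0.4, "ty": 0, "tz": 5.7, "rx": -0.001, "ry": 0.009, "rz": -0.002}, {"tx": 0.5, "ty": 0, "tz": 7, "rx": -0.001, "ry": 0.01, "rz": -0.002}, {"tx": 0.6, "ty": 0, "tz": 7.6, "rx": -0.002, "ry": 0.01, "rz": -0.002}])

```text
time: 18.95
position: [0.6537, 0.1404, 0.1187]
tool_rot: [0.963, 0.004, 0.271, -0.001]
ft_force: [0.5, -1.1, 0.9]
grip_width: 0.0867
```

Request:
send_rows(deltas=[{"tx": 0, "ty": 0, "tz": 0.3, "rx": 0, "ry": 0, "rz": 0}, {"tx": 0, "ty": 0, "tz": 0.3, "rx": 0, "ry": 0, "rz": 0}])

```text
time: 19.12
position: [0.6554, 0.1413, 0.1182]
tool_rot: [0.962, 0.005, 0.272, -0.001]
ft_force: [-0.0, 0.1, 0.3]
grip_width: 0.0869
```

```bash
python3 - <<'E'
from h import *
U=UN['spacer'];R=tilt(.6)
plan([(U-NR*.010,R)]);print(robot.get_obs()['joint_velocities'].round(3))
E
```

```text
t 19.12 F [-0.   0.1  0.3] w 0.08687839575641822
-> [0.679  0.1418 0.0765]
  T[-0.17 -0.02 4.79] R[0.0004 -0.0020 -0.0002] rows>=2
[ 0.01  -0.027  0.009  0.004  0.003 -0.004]
```

Request:
send_rows(deltas=[{"tx": -0.1, "ty": 0, "tz": 1.5, "rx": 0, "ry": 0, "rz": 0}, {"tx": -0.1, "ty": 0, "tz": 3, "rx": 0, "ry": 0, "rz": 0}, {"tx": -0.1, "ty": 0, "tz": 4.2, "rx": 0, "ry": 0, "rz": 0}, {"tx": -0.1, "ty": 0, "tz": 4.7, "rx": 0, "ry": 0, "rz": 0}, {"tx": -0.1, "ty": 0, "tz": 4.7, "rx": 0, "ry": 0, "rz": 0}])

```text
time: 19.53
position: [0.6786, 0.1423, 0.0799]
tool_rot: [0.962, 0.005, 0.273, -0.001]
ft_force: [-4.3, -2.4, 7.0]
grip_width: 0.0869
```

Request:
send_rows(deltas=[{"tx": 0, "ty": 0, "tz": 0, "rx": 0, "ry": 0, "rz": 0}, {"tx": 0, "ty": 0, "tz": 0, "rx": 0, "ry": 0, "rz": 0}, {"tx": 0, "ty": 0, "tz": 0, "rx": 0, "ry": 0, "rz": 0}, {"tx": 0, "ty": 0, "tz": 0, "rx": 0, "ry": 0, "rz": 0}, {"tx": 0, "ty": 0, "tz": 0, "rx": 0, "ry": 0, "rz": 0}], claw=4.2, squeeze=20)

```text
time: 19.95
position: [0.6793, 0.1427, 0.079]
tool_rot: [0.962, 0.006, 0.273, -0.002]
ft_force: [0.3, -0.2, -0.1]
grip_width: 0.0619
```

Request:
send_rows(deltas=[{"tx": 0, "ty": 0, "tz": 0, "rx": 0, "ry": 0, "rz": 0}, {"tx": 0, "ty": 0, "tz": 0, "rx": 0, "ry": 0, "rz": 0}, {"tx": 0, "ty": 0, "tz": 0, "rx": 0, "ry": 0, "rz": 0}])

```text
time: 20.2
position: [0.6793, 0.1422, 0.0783]
tool_rot: [0.962, 0.005, 0.273, -0.001]
ft_force: [-0.8, 0.0, 1.5]
grip_width: 0.0512
```

```bash
python3 - <<'E'
from h import *
U=UN['spacer'];R=tilt(.6);d=down(np.radians(9.3))
o=robot.get_obs();print('part centre in tool',R.inv().apply(U-o['position']).round(4))
plan([(U+NR*.1,R),([.4657,-.0853,.14],d)])
E
```

```text
part centre in tool [-0.0012  0.0004 -0.0086]
t 20.2 F [-0.8  0.   1.5] w 0.05123689383082608
-> [0.6216 0.1412 0.1703]
  T[-0.09 0.04 -10.86] R[-0.0001 -0.0032 0.0004] rows>=3
-> [ 0.4657 -0.0853  0.14  ]
  T[-7.54 11.24 -2.84] R[0.0209 -0.2744 -0.0740] rows>=4
  T[-8.85 10.59 -0.81] R[0.0209 -0.2744 -0.0740] rows>=4
```

Request:
send_rows(deltas=[{"tx": 0, "ty": 0, "tz": -0.5, "rx": 0, "ry": 0, "rz": 0}, {"tx": 0, "ty": 0, "tz": -2.5, "rx": 0, "ry": 0, "rz": 0}, {"tx": -0.1, "ty": 0, "tz": -6, "rx": 0, "ry": 0, "rz": 0}, {"tx": -0.1, "ty": 0, "tz": -9.5, "rx": 0, "ry": -0.003, "rz": 0}, {"tx": -0.1, "ty": 0, "tz": -10.9, "rx": 0, "ry": -0.003, "rz": 0}])

```text
time: 20.62
position: [0.6194, 0.142, 0.1731]
tool_rot: [0.962, 0.005, 0.272, -0.002]
ft_force: [1.0, -0.0, -0.9]
grip_width: 0.0512
```

Request:
send_rows(deltas=[{"tx": -1.1, "ty": 1.7, "tz": -0.4, "rx": 0.003, "ry": -0.041, "rz": -0.011}, {"tx": -3, "ty": 4.5, "tz": -1.1, "rx": 0.008, "ry": -0.11, "rz": -0.03}, {"tx": -5.2, "ty": 7.8, "tz": -2, "rx": 0.015, "ry": -0.19, "rz": -0.051}, {"tx": -7.5, "ty": 11.2, "tz": -2.8, "rx": 0.021, "ry": -0.274, "rz": -0.074}, {"tx": -7.5, "ty": 11.2, "tz": -2.8, "rx": 0.021, "ry": -0.274, "rz": -0.074}])

```text
time: 21.03
position: [0.5426, 0.0244, 0.1553]
tool_rot: [0.99, 0.042, 0.136, -0.0]
ft_force: [0.2, -0.0, -0.7]
grip_width: 0.0507
```

Request:
send_rows(deltas=[{"tx": -2.2, "ty": 2.6, "tz": -0.2, "rx": 0.005, "ry": -0.068, "rz": -0.018}, {"tx": -4.5, "ty": 5.4, "tz": -0.4, "rx": 0.01, "ry": -0.14, "rz": -0.037}, {"tx": -6.7, "ty": 8, "tz": -0.6, "rx": 0.015, "ry": -0.21, "rz": -0.056}, {"tx": -8.3, "ty": 9.9, "tz": -0.7, "rx": 0.019, "ry": -0.26, "rz": -0.07}, {"tx": -8.8, "ty": 10.6, "tz": -0.8, "rx": 0.021, "ry": -0.274, "rz": -0.074}])

```text
time: 21.45
position: [0.4661, -0.0865, 0.1398]
tool_rot: [0.997, 0.081, -0.0, 0.0]
ft_force: [0.8, 0.1, 0.2]
grip_width: 0.0509
```

Request:
send_rows(deltas=[{"tx": 0, "ty": 0, "tz": 0, "rx": 0, "ry": 0, "rz": 0}, {"tx": 0, "ty": 0, "tz": 0, "rx": 0, "ry": 0, "rz": 0}, {"tx": 0, "ty": 0, "tz": 0, "rx": 0, "ry": 0, "rz": 0}])

```text
time: 21.7
position: [0.4666, -0.0832, 0.1401]
tool_rot: [0.997, 0.082, 0.001, -0.0]
ft_force: [-0.2, 0.7, -0.5]
grip_width: 0.0505
```

```bash
python3 - <<'E'
from h import *
import pickle
d=down(np.radians(9.3))
plan([([.4663,-.0851,.10],d)])
o=robot.get_obs();c=robot.camera('wrist');save('w5',c['color']);pickle.dump((o,c),open('w5.pkl','wb'))
from held import held
held('w5.pkl',(230,410,120,240),(-.032,-.012))
E
```

```text
t 21.7 F [-0.2  0.7 -0.5] w 0.05050710854365671
-> [ 0.4663 -0.0851  0.1   ]
  T[-0.07 0.19 4.01] R[-0.0007 -0.0018 0.0014] rows>=1
n 9308 plane(tool) slope x,y,z0 [-0.0002 -0.0017 -0.0227] x range [0.0134 0.0539]
y range end [-0.0271  0.028 ]
  x 0.03 y [-0.0274  0.0284]
  x 0.04 y [-0.0275  0.0285]
  x 0.05 y [-0.0273  0.0284]
  y -0.02 xmax 0.0539
  y -0.01 xmax 0.054
  y 0 xmax 0.054
  y 0.01 xmax 0.0539
  y 0.02 xmax 0.0539
```

View pics/w5.png

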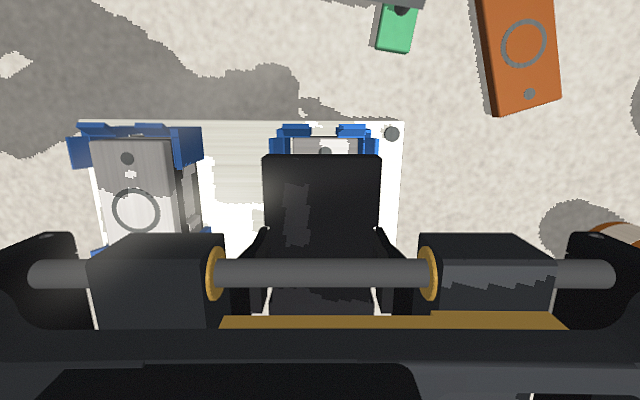

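Request:
send_rows(deltas=[{"tx": -0.1, "ty": 0.15, "tz": 1, "rx": 0, "ry": -0.002, "rz": 0}, {"tx": -0.1, "ty": 0.15, "tz": 2, "rx": 0, "ry": -0.002, "rz": 0}, {"tx": -0.1, "ty": 0.15, "tz": 3.2, "rx": 0, "ry": -0.002, "rz": 0}, {"tx": -0.1, "ty": 0.15, "tz": 4, "rx": 0, "ry": -0.002, "rz": 0}, {"tx": -0.1, "ty": 0.15, "tz": 4.5, "rx": 0, "ry": -0.002, "rz": 0}])

```text
time: 22.17
position: [0.4653, -0.0851, 0.0939]
tool_rot: [0.997, 0.082, -0.001, -0.001]
ft_force: [0.0, -0.4, -0.8]
grip_width: 0.0508
```

Request:
send_rows(deltas=[{"tx": 0, "ty": 0, "tz": 0.3, "rx": 0, "ry": 0, "rz": 0}, {"tx": 0, "ty": 0, "tz": 0.3, "rx": 0, "ry": 0, "rz": 0}, {"tx": 0, "ty": 0, "tz": 0.3, "rx": 0, "ry": 0, "rz": 0}])

```text
time: 22.42
position: [0.4661, -0.0858, 0.0921]
tool_rot: [0.997, 0.082, -0.0, -0.0]
ft_force: [0.5, -0.2, -0.4]
grip_width: 0.0507
```

```bash
python3 - <<'E'
from h import *
d=down(np.radians(9.3))
plan([([.4662,-.0853,.0355],d)])
E
```

```text
t 22.42 F [ 0.5 -0.2 -0.4] w 0.05074163401069851
-> [ 0.4662 -0.0853  0.0355]
  T[0.02 -0.05 5.66] R[-0.0001 0.0008 0.0012] rows>=2
```

Request:
send_rows(deltas=[{"tx": 0, "ty": -0.05, "tz": 0.8, "rx": 0, "ry": 0, "rz": 0}, {"tx": 0, "ty": -0.05, "tz": 1.7, "rx": 0, "ry": 0, "rz": 0}, {"tx": 0, "ty": -0.05, "tz": 2.6, "rx": 0, "ry": 0, "rz": 0}, {"tx": 0, "ty": -0.05, "tz": 3.3, "rx": 0, "ry": 0, "rz": 0}, {"tx": 0, "ty": -0.05, "tz": 3.7, "rx": 0, "ry": 0, "rz": 0}])

```text
time: 22.83
position: [0.4652, -0.0852, 0.0538]
tool_rot: [0.997, 0.081, -0.001, -0.001]
ft_force: [0.2, -0.3, -0.4]
grip_width: 0.0507
```

Request:
send_rows(deltas=[{"tx": 0, "ty": 0, "tz": 0.5, "rx": 0, "ry": 0, "rz": 0}, {"tx": 0, "ty": 0, "tz": 1, "rx": 0, "ry": 0, "rz": 0}, {"tx": 0, "ty": 0, "tz": 1.5, "rx": 0, "ry": 0, "rz": 0}, {"tx": 0, "ty": 0, "tz": 1.7, "rx": 0, "ry": 0, "rz": 0}, {"tx": 0, "ty": 0, "tz": 1.7, "rx": 0, "ry": 0, "rz": 0}])

```text
time: 23.25
position: [0.4655, -0.0854, 0.0376]
tool_rot: [0.997, 0.082, -0.001, -0.0]
ft_force: [-0.2, -0.5, -0.9]
grip_width: 0.0507
```

Request:
send_rows(deltas=[{"tx": 0, "ty": 0, "tz": 0.2, "rx": 0, "ry": 0, "rz": 0}, {"tx": 0, "ty": 0, "tz": 0.4, "rx": 0, "ry": 0, "rz": 0}, {"tx": 0, "ty": 0, "tz": 0.5, "rx": 0, "ry": 0, "rz": 0}, {"tx": 0, "ty": 0, "tz": 0.55, "rx": 0, "ry": 0, "rz": 0}])

```text
time: 23.58
position: [0.4658, -0.0854, 0.0326]
tool_rot: [0.997, 0.082, -0.0, 0.0]
ft_force: [-0.5, 0.2, -1.2]
grip_width: 0.0507
```

Request:
send_rows(deltas=[{"tx": 0, "ty": 0, "tz": 0.05, "rx": 0, "ry": 0, "rz": 0}, {"tx": 0, "ty": 0, "tz": 0.1, "rx": 0, "ry": 0, "rz": 0}])

```text
time: 23.75
position: [0.4659, -0.0855, 0.0317]
tool_rot: [0.997, 0.082, -0.0, 0.0]
ft_force: [-0.2, 0.6, -1.4]
grip_width: 0.0506
```

Request:
send_rows(deltas=[{"tx": 0, "ty": 0, "tz": 0.05, "rx": 0, "ry": 0, "rz": 0}, {"tx": 0, "ty": 0, "tz": 0.08, "rx": 0, "ry": 0, "rz": 0}])

```text
time: 23.92
position: [0.4659, -0.0855, 0.0314]
tool_rot: [0.997, 0.082, -0.0, 0.0]
ft_force: [-0.9, 0.6, 9.0]
grip_width: 0.0507
```

Request:
send_rows(deltas=[{"tx": 0, "ty": 0, "tz": 0, "rx": 0, "ry": 0, "rz": 0}, {"tx": 0, "ty": 0, "tz": 0, "rx": 0, "ry": 0, "rz": 0}, {"tx": 0, "ty": 0, "tz": 0, "rx": 0, "ry": 0, "rz": 0}, {"tx": 0, "ty": 0, "tz": 0, "rx": 0, "ry": 0, "rz": 0}, {"tx": 0, "ty": 0, "tz": 0, "rx": 0, "ry": 0, "rz": 0}], claw=7.5)

```text
time: 24.33
position: [0.4658, -0.0854, 0.0308]
tool_rot: [0.997, 0.082, -0.0, -0.0]
ft_force: [-0.1, 0.2, 0.3]
grip_width: 0.0724
```

Request:
send_rows(deltas=[{"tx": 0, "ty": 0, "tz": -1, "rx": 0, "ry": 0, "rz": 0}, {"tx": 0, "ty": 0, "tz": -3.5, "rx": 0, "ry": 0, "rz": 0}, {"tx": 0, "ty": 0, "tz": -7, "rx": 0, "ry": 0, "rz": 0}, {"tx": 0, "ty": 0, "tz": -9, "rx": 0, "ry": 0, "rz": 0}, {"tx": 0, "ty": 0, "tz": -9.5, "rx": 0, "ry": 0, "rz": 0}], claw=8.7)

```text
time: 24.75
position: [0.4679, -0.0862, 0.1295]
tool_rot: [0.997, 0.082, 0.003, 0.002]
ft_force: [0.3, -0.4, 1.0]
grip_width: 0.0867
```

```bash
python3 - <<'E'
from h import *
import pickle
o=robot.get_obs();c=robot.camera('wrist');save('w6',c['color']);pickle.dump((o,c),open('w6.pkl','wb'))
mk=np.zeros((400,640),bool);mk[:240]=True
P,uv=pts(c,mk,o); yaw=np.radians(9.2);ct=np.array([.4531,-.0114]);d=P[:,:2]-ct;L=np.c_[d@[np.cos(yaw),np.sin(yaw)],d@[-np.sin(yaw),np.cos(yaw)]]
m=(abs(L[:,0])<.056)&(abs(L[:,1]+.075)<.028)&(P[:,2]>.044)&(P[:,2]<.065)
A=np.c_[L[m],np.ones(m.sum())];k=np.linalg.lstsq(A,P[m,2],rcond=None)[0]
print(m.sum(),'slopes',k, 'local min max',np.percentile(L[m],[.2,99.8],axis=0).round(4),'z',np.percentile(P[m,2],[2,50,98]).round(4))
U=UN['cover'];R=tilt(.6)
plan([(U+NR*.13,R)])
E
```

```text
6490 slopes [-0.0008805  -0.00031732  0.05405257] local min max [[-0.0256 -0.1028]
 [ 0.0547 -0.0479]] z [0.0525 0.0541 0.0554]
t 24.8 F [ 0.4 -0.2  0.5] w 0.08675029149751987
-> [ 0.6083 -0.0779  0.196 ]
  T[14.05 1.51 -6.65] R[-0.0391 0.5440 0.1499] rows>=5
```

View pics/w6.png

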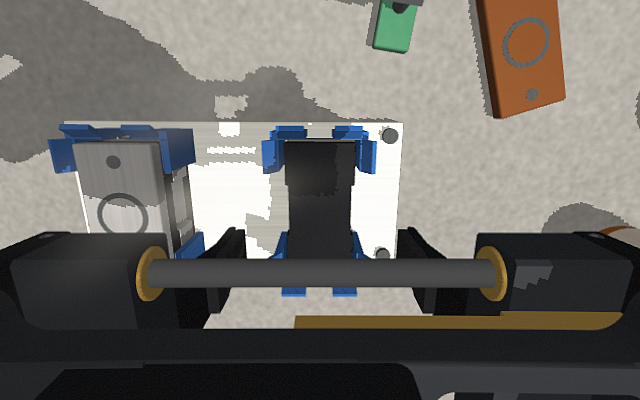

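Spacer is seated flat (top z 54 mm, level). On to the cover.

Request:
send_rows(deltas=[{"tx": 2, "ty": 0.2, "tz": -1, "rx": -0.006, "ry": 0.08, "rz": 0.022}, {"tx": 4.8, "ty": 0.5, "tz": -2.3, "rx": -0.013, "ry": 0.185, "rz": 0.05}, {"tx": 7.7, "ty": 0.8, "tz": -3.6, "rx": -0.021, "ry": 0.295, "rz": 0.08}, {"tx": 10.5, "ty": 1.1, "tz": -5, "rx": -0.029, "ry": 0.4, "rz": 0.11}, {"tx": 12.4, "ty": 1.3, "tz": -5.9, "rx": -0.034, "ry": 0.48, "rz": 0.132}])

```text
time: 25.22
position: [0.5917, -0.0787, 0.1854]
tool_rot: [0.971, 0.013, 0.24, -0.002]
ft_force: [0.1, 0.1, 0.7]
grip_width: 0.0872
```

Request:
send_rows(deltas=[{"tx": 0.8, "ty": 0.1, "tz": -0.1, "rx": 0, "ry": 0.035, "rz": 0.01}, {"tx": 1.5, "ty": 0.2, "tz": -0.2, "rx": 0, "ry": 0.06, "rz": 0.018}, {"tx": 1.5, "ty": 0.2, "tz": -0.2, "rx": 0, "ry": 0.06, "rz": 0.018}, {"tx": 1.5, "ty": 0.2, "tz": -0.2, "rx": 0, "ry": 0.06, "rz": 0.018}, {"tx": 1.5, "ty": 0.2, "tz": -0.2, "rx": 0, "ry": 0.06, "rz": 0.018}])

```text
time: 25.63
position: [0.6022, -0.0795, 0.1925]
tool_rot: [0.964, 0.005, 0.266, -0.005]
ft_force: [-0.8, 0.6, -0.8]
grip_width: 0.0868
```

```bash
python3 - <<'E'
from h import *
U=UN['cover'];R=tilt(.6)
plan([(U+NR*.04,R)]);print(robot.get_obs()['joint_velocities'].round(3))
E
```

```text
t 25.63 F [-0.8  0.6 -0.8] w 0.08676218910233074
-> [ 0.6553 -0.0774  0.1193]
  T[0.82 -0.09 9.01] R[-0.0079 0.0121 -0.0020] rows>=3
[ 0.002 -0.003 -0.003  0.007 -0.003 -0.005]
```

Request:
send_rows(deltas=[{"tx": 0.2, "ty": 0, "tz": 1.5, "rx": -0.003, "ry": 0.004, "rz": 0}, {"tx": 0.4, "ty": 0, "tz": 4, "rx": -0.005, "ry": 0.008, "rz": -0.001}, {"tx": 0.6, "ty": -0.1, "tz": 6.5, "rx": -0.008, "ry": 0.012, "rz": -0.002}, {"tx": 0.8, "ty": -0.1, "tz": 8.3, "rx": -0.008, "ry": 0.012, "rz": -0.002}, {"tx": 0.8, "ty": -0.1, "tz": 9, "rx": -0.008, "ry": 0.012, "rz": -0.002}])

```text
time: 26.05
position: [0.6562, -0.0772, 0.1177]
tool_rot: [0.963, 0.005, 0.271, -0.002]
ft_force: [-1.3, 0.7, -0.5]
grip_width: 0.0869
```

Request:
send_rows(deltas=[{"tx": 0, "ty": 0, "tz": 0.2, "rx": 0, "ry": 0, "rz": 0}, {"tx": 0, "ty": 0, "tz": 0.2, "rx": 0, "ry": 0, "rz": 0}, {"tx": 0, "ty": 0, "tz": 0.2, "rx": 0, "ry": 0, "rz": 0}])

```text
time: 26.3
position: [0.6566, -0.0775, 0.1191]
tool_rot: [0.962, 0.005, 0.273, -0.001]
ft_force: [0.4, -0.5, 0.4]
grip_width: 0.0871
```

```bash
python3 - <<'E'
from h import *
U=UN['cover'];R=tilt(.6)
plan([(U-NR*.010,R)]);print(robot.get_obs()['joint_velocities'].round(3))
E
```

```text
t 26.3 F [ 0.4 -0.5  0.4] w 0.08710261378033086
-> [ 0.6814 -0.0771  0.0767]
  T[-0.12 -0.02 4.92] R[0.0008 -0.0023 0.0001] rows>=2
[-0.001 -0.014  0.     0.002 -0.001 -0.002]
```

Request:
send_rows(deltas=[{"tx": -0.1, "ty": 0, "tz": 1.2, "rx": 0, "ry": 0, "rz": 0}, {"tx": -0.1, "ty": 0, "tz": 2.5, "rx": 0, "ry": 0, "rz": 0}, {"tx": -0.1, "ty": 0, "tz": 3.7, "rx": 0, "ry": 0, "rz": 0}, {"tx": -0.1, "ty": 0, "tz": 4.5, "rx": 0, "ry": 0, "rz": 0}, {"tx": -0.1, "ty": 0, "tz": 4.8, "rx": 0, "ry": 0, "rz": 0}])

```text
time: 26.72
position: [0.6806, -0.0777, 0.0796]
tool_rot: [0.962, 0.005, 0.273, 0.0]
ft_force: [-23.6, 3.3, 35.4]
grip_width: 0.0872
```

Request:
send_rows(deltas=[{"tx": 0, "ty": 0, "tz": 0, "rx": 0, "ry": 0, "rz": 0}, {"tx": 0, "ty": 0, "tz": 0, "rx": 0, "ry": 0, "rz": 0}, {"tx": 0, "ty": 0, "tz": 0, "rx": 0, "ry": 0, "rz": 0}, {"tx": 0, "ty": 0, "tz": 0, "rx": 0, "ry": 0, "rz": 0}, {"tx": 0, "ty": 0, "tz": 0, "rx": 0, "ry": 0, "rz": 0}], claw=4.7, squeeze=30)

```text
time: 27.13
position: [0.6815, -0.0784, 0.0793]
tool_rot: [0.962, 0.005, 0.274, -0.0]
ft_force: [-0.3, 1.4, -0.4]
grip_width: 0.0619
```

Request:
send_rows(deltas=[{"tx": 0, "ty": 0, "tz": 0, "rx": 0, "ry": 0, "rz": 0}, {"tx": 0, "ty": 0, "tz": 0, "rx": 0, "ry": 0, "rz": 0}, {"tx": 0, "ty": 0, "tz": 0, "rx": 0, "ry": 0, "rz": 0}])

```text
time: 27.38
position: [0.6814, -0.0775, 0.0785]
tool_rot: [0.962, 0.005, 0.273, -0.001]
ft_force: [-4.4, -1.8, 7.6]
grip_width: 0.0561
```

```bash
python3 - <<'E'
from h import *
U=UN['cover'];R=tilt(.6);d=down(np.radians(9.3))
o=robot.get_obs();print('part centre in tool',R.inv().apply(U-o['position']).round(4))
plan([(U+NR*.1,R),([.4660,-.0853,.14],d)])
E
```

```text
part centre in tool [-0.0009 -0.0003 -0.0084]
t 27.38 F [-4.4 -1.8  7.6] w 0.05609139595077343
-> [ 0.624  -0.0777  0.1705]
  T[-0.05 -0.02 -10.84] R[0.0015 -0.0037 0.0002] rows>=3
-> [ 0.466  -0.0853  0.14  ]
  T[-15.07 0.59 -5.66] R[0.0417 -0.5487 -0.1480] rows>=5
```

Request:
send_rows(deltas=[{"tx": 0, "ty": 0, "tz": -0.5, "rx": 0, "ry": 0, "rz": 0}, {"tx": 0, "ty": 0, "tz": -2.5, "rx": 0, "ry": 0, "rz": 0}, {"tx": -0.1, "ty": 0, "tz": -6, "rx": 0, "ry": 0, "rz": 0}, {"tx": -0.1, "ty": 0, "tz": -9.5, "rx": 0, "ry": -0.003, "rz": 0}, {"tx": -0.1, "ty": 0, "tz": -10.9, "rx": 0, "ry": -0.003, "rz": 0}])

```text
time: 27.8
position: [0.6211, -0.0768, 0.1714]
tool_rot: [0.963, 0.006, 0.271, -0.001]
ft_force: [0.0, -0.3, -2.2]
grip_width: 0.0555
```

Request:
send_rows(deltas=[{"tx": -2, "ty": 0.1, "tz": -0.7, "rx": 0.005, "ry": -0.07, "rz": -0.019}, {"tx": -5, "ty": 0.2, "tz": -1.8, "rx": 0.013, "ry": -0.18, "rz": -0.049}, {"tx": -8, "ty": 0.3, "tz": -3, "rx": 0.021, "ry": -0.29, "rz": -0.078}, {"tx": -11, "ty": 0.4, "tz": -4.1, "rx": 0.03, "ry": -0.4, "rz": -0.108}, {"tx": -13, "ty": 0.5, "tz": -4.9, "rx": 0.036, "ry": -0.475, "rz": -0.128}])

```text
time: 28.22
position: [0.4837, -0.0839, 0.1435]
tool_rot: [0.997, 0.072, 0.032, 0.0]
ft_force: [-0.5, 1.2, -2.0]
grip_width: 0.0559
```

```bash
python3 - <<'E'
from h import *
d=down(np.radians(9.3))
plan([([.466,-.0852,.14],d)])
E
```

```text
t 28.22 F [-0.5  1.2 -2. ] w 0.055920308362476974
-> [ 0.466  -0.0852  0.14  ]
  T[-1.79 -0.13 0.23] R[0.0055 -0.0645 -0.0187] rows>=1
```

Request:
send_rows(deltas=[{"tx": -0.9, "ty": 0, "tz": 0.1, "rx": 0.003, "ry": -0.032, "rz": -0.009}, {"tx": -1.8, "ty": -0.1, "tz": 0.2, "rx": 0.005, "ry": -0.064, "rz": -0.019}, {"tx": -1.8, "ty": -0.1, "tz": 0.2, "rx": 0.005, "ry": -0.064, "rz": -0.019}, {"tx": -1.8, "ty": -0.1, "tz": 0.2, "rx": 0.005, "ry": -0.064, "rz": -0.019}, {"tx": -1.8, "ty": -0.1, "tz": 0.2, "rx": 0.005, "ry": -0.064, "rz": -0.019}])

```text
time: 28.63
position: [0.4694, -0.0857, 0.1402]
tool_rot: [0.997, 0.08, 0.005, 0.0]
ft_force: [-0.4, -0.6, -1.9]
grip_width: 0.0559
```

```bash
python3 - <<'E'
from h import *
import pickle
d=down(np.radians(9.3))
plan([([.466,-.0853,.095],d)])
o=robot.get_obs();c=robot.camera('wrist');save('w7',c['color']);pickle.dump((o,c),open('w7.pkl','wb'))
from held import held
held('w7.pkl',(230,410,120,240),(-.032,-.012))
E
```

```text
t 28.63 F [-0.4 -0.6 -1.9] w 0.055860271854330866
-> [ 0.466  -0.0853  0.095 ]
  T[-0.37 -0.10 4.52] R[0.0014 -0.0094 -0.0014] rows>=2
n 9156 plane(tool) slope x,y,z0 [ 0.0003  0.0001 -0.0228] x range [0.0134 0.0533]
y range end [-0.0269  0.0277]
  x 0.03 y [-0.0274  0.0282]
  x 0.04 y [-0.0274  0.0282]
  x 0.05 y [-0.0274  0.028 ]
  y -0.02 xmax 0.0535
  y -0.01 xmax 0.0534
  y 0 xmax 0.0534
  y 0.01 xmax 0.0534
  y 0.02 xmax 0.0535
```

View pics/w7.png

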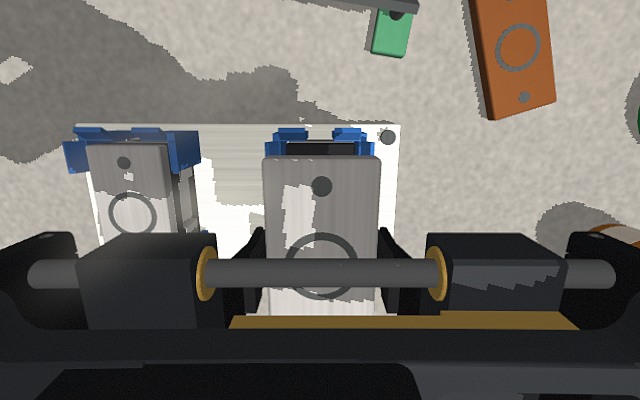

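Request:
send_rows(deltas=[{"tx": -0.3, "ty": -0.1, "tz": 0.8, "rx": 0.001, "ry": -0.009, "rz": -0.001}, {"tx": -0.3, "ty": -0.1, "tz": 1.8, "rx": 0.001, "ry": -0.009, "rz": -0.001}, {"tx": -0.3, "ty": -0.1, "tz": 2.9, "rx": 0.001, "ry": -0.009, "rz": -0.001}, {"tx": -0.3, "ty": -0.1, "tz": 3.9, "rx": 0.001, "ry": -0.009, "rz": -0.001}, {"tx": -0.3, "ty": -0.1, "tz": 4.5, "rx": 0.001, "ry": -0.009, "rz": -0.001}])

```text
time: 29.1
position: [0.4658, -0.085, 0.0939]
tool_rot: [0.997, 0.081, -0.001, -0.0]
ft_force: [0.2, -0.4, -2.4]
grip_width: 0.0558
```

Request:
send_rows(deltas=[{"tx": 0, "ty": 0, "tz": 0.2, "rx": 0, "ry": 0, "rz": 0}, {"tx": 0, "ty": 0, "tz": 0.2, "rx": 0, "ry": 0, "rz": 0}, {"tx": 0, "ty": 0, "tz": 0.2, "rx": 0, "ry": 0, "rz": 0}])

```text
time: 29.35
position: [0.4665, -0.0853, 0.0932]
tool_rot: [0.997, 0.081, -0.0, 0.0]
ft_force: [-0.7, -0.3, -1.4]
grip_width: 0.0558
```

```bash
python3 - <<'E'
from h import *
d=down(np.radians(9.3))
plan([([.4663,-.0852,.05],d)])
E
```

```text
t 29.35 F [-0.7 -0.3 -1.4] w 0.05578888475177356
-> [ 0.4663 -0.0852  0.05  ]
  T[-0.02 -0.02 4.32] R[0.0003 0.0002 -0.0004] rows>=2
```

Request:
send_rows(deltas=[{"tx": 0, "ty": 0, "tz": 0.8, "rx": 0, "ry": 0, "rz": 0}, {"tx": 0, "ty": 0, "tz": 1.7, "rx": 0, "ry": 0, "rz": 0}, {"tx": 0, "ty": 0, "tz": 2.4, "rx": 0, "ry": 0, "rz": 0}, {"tx": 0, "ty": 0, "tz": 2.9, "rx": 0, "ry": 0, "rz": 0}, {"tx": 0, "ty": 0, "tz": 3, "rx": 0, "ry": 0, "rz": 0}])

```text
time: 29.77
position: [0.4657, -0.085, 0.062]
tool_rot: [0.997, 0.081, -0.001, -0.0]
ft_force: [0.5, -0.1, -2.1]
grip_width: 0.0555
```

Request:
send_rows(deltas=[{"tx": 0, "ty": 0, "tz": 0.3, "rx": 0, "ry": 0, "rz": 0}, {"tx": 0, "ty": 0, "tz": 0.7, "rx": 0, "ry": 0, "rz": 0}, {"tx": 0, "ty": 0, "tz": 1.0, "rx": 0, "ry": 0, "rz": 0}, {"tx": 0, "ty": 0, "tz": 1.2, "rx": 0, "ry": 0, "rz": 0}, {"tx": 0, "ty": 0, "tz": 1.3, "rx": 0, "ry": 0, "rz": 0}])

```text
time: 30.18
position: [0.4663, -0.0852, 0.0499]
tool_rot: [0.997, 0.081, -0.0, 0.0]
ft_force: [-0.0, -0.9, -1.9]
grip_width: 0.0557
```

Request:
send_rows(deltas=[{"tx": 0, "ty": 0, "tz": 0.15, "rx": 0, "ry": 0, "rz": 0}, {"tx": 0, "ty": 0, "tz": 0.3, "rx": 0, "ry": 0, "rz": 0}, {"tx": 0, "ty": 0, "tz": 0.4, "rx": 0, "ry": 0, "rz": 0}, {"tx": 0, "ty": 0, "tz": 0.4, "rx": 0, "ry": 0, "rz": 0}])

```text
time: 30.52
position: [0.4663, -0.0852, 0.0461]
tool_rot: [0.997, 0.081, -0.0, 0.0]
ft_force: [-0.0, -0.1, -1.7]
grip_width: 0.0559
```

Request:
send_rows(deltas=[{"tx": 0, "ty": 0, "tz": 0.05, "rx": 0, "ry": 0, "rz": 0}, {"tx": 0, "ty": 0, "tz": 0.08, "rx": 0, "ry": 0, "rz": 0}])

```text
time: 30.68
position: [0.4665, -0.0853, 0.0455]
tool_rot: [0.997, 0.081, -0.0, 0.0]
ft_force: [0.2, -0.2, 0.3]
grip_width: 0.0557
```

Request:
send_rows(deltas=[{"tx": 0, "ty": 0, "tz": 0.02, "rx": 0, "ry": 0, "rz": 0}, {"tx": 0, "ty": 0, "tz": 0, "rx": 0, "ry": 0, "rz": 0}, {"tx": 0, "ty": 0, "tz": 0, "rx": 0, "ry": 0, "rz": 0}, {"tx": 0, "ty": 0, "tz": 0, "rx": 0, "ry": 0, "rz": 0}, {"tx": 0, "ty": 0, "tz": 0, "rx": 0, "ry": 0, "rz": 0}], claw=7.8)

```text
time: 31.1
position: [0.4665, -0.0853, 0.0455]
tool_rot: [0.997, 0.081, 0.0, 0.0]
ft_force: [0.8, -0.2, -0.2]
grip_width: 0.0761
```

Request:
send_rows(deltas=[{"tx": 0, "ty": 0, "tz": -1, "rx": 0, "ry": 0, "rz": 0}, {"tx": 0, "ty": 0, "tz": -3.5, "rx": 0, "ry": 0, "rz": 0}, {"tx": 0, "ty": 0, "tz": -7, "rx": 0, "ry": 0, "rz": 0}, {"tx": 0, "ty": 0, "tz": -10.5, "rx": 0, "ry": 0, "rz": 0}, {"tx": 0, "ty": 0, "tz": -14, "rx": 0, "ry": 0, "rz": 0}], claw=8.7)

```text
time: 31.52
position: [0.4658, -0.085, 0.1874]
tool_rot: [0.997, 0.081, -0.0, -0.0]
ft_force: [1.1, 0.1, -0.1]
grip_width: 0.0868
```

Request:
send_rows(deltas=[{"tx": 3, "ty": 0, "tz": -3, "rx": 0, "ry": 0, "rz": 0}, {"tx": 5, "ty": 0, "tz": -4, "rx": 0, "ry": 0, "rz": 0}, {"tx": 5, "ty": 0, "tz": -4, "rx": 0, "ry": 0, "rz": 0}, {"tx": 5, "ty": 0, "tz": -4, "rx": 0, "ry": 0, "rz": 0}, {"tx": 5, "ty": 0, "tz": -4, "rx": 0, "ry": 0, "rz": 0}])

```text
time: 31.93
position: [0.5141, -0.0766, 0.2249]
tool_rot: [0.997, 0.081, -0.001, -0.0]
ft_force: [-0.4, -0.1, 0.2]
grip_width: 0.087
```

```bash
python3 - <<'E'
from h import *
import pickle
o=robot.get_obs();c=robot.camera('wrist');save('w8',c['color']);pickle.dump((o,c),open('w8.pkl','wb'))
mk=np.zeros((400,640),bool);mk[:260]=True
P,uv=pts(c,mk,o); yaw=np.radians(9.2);ct=np.array([.4531,-.0114]);d=P[:,:2]-ct;L=np.c_[d@[np.cos(yaw),np.sin(yaw)],d@[-np.sin(yaw),np.cos(yaw)]]
for s in (-1,1):
    m=(abs(L[:,0])<.056)&(abs(L[:,1]-s*.075)<.028)&(P[:,2]>.062)&(P[:,2]<.08)
    A=np.c_[L[m],np.ones(m.sum())];k=np.linalg.lstsq(A,P[m,2],rcond=None)[0]
    print(s,m.sum(),'slopes',k.round(4),'local',np.percentile(L[m],[.2,99.8],axis=0).round(4).tolist(),'z',np.percentile(P[m,2],[2,50,98]).round(4))
c=robot.camera('side');save('side9',cv2.resize(c['color'][120:400,150:450],(640,597)))
E
```

```text
-1 3957 slopes [-0.0049 -0.0024  0.068 ] local [[-0.0367, -0.1028], [0.055, -0.0478]] z [0.0663 0.0681 0.0697]
1 3861 slopes [-0.0032  0.0123  0.0672] local [[-0.0367, 0.0471], [0.0543, 0.1022]] z [0.0652 0.0681 0.0697]
```

View pics/w8.png

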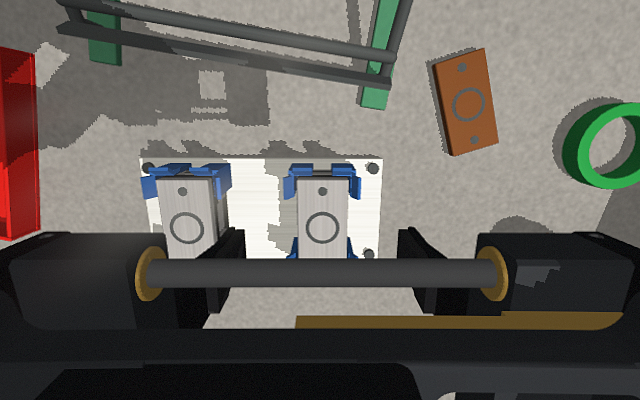

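View pics/side9.png

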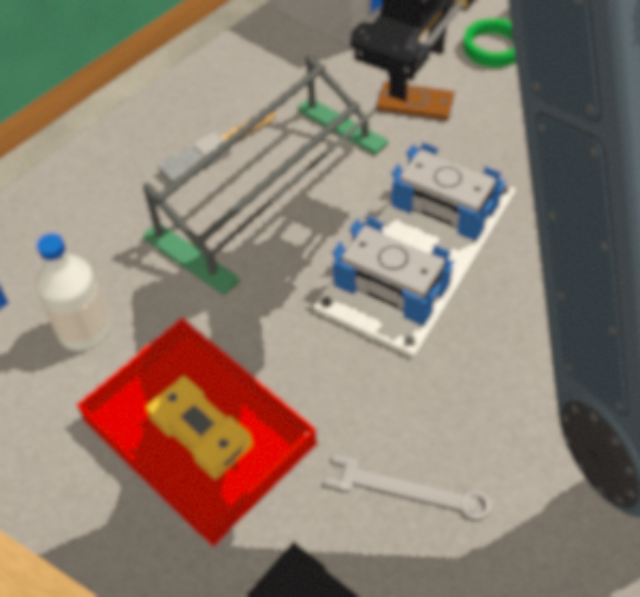

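The new unit sits at the same height (68.1 mm) as the finished one. The brass housing is flat in the tray and the rack is empty. The arm is clear and still, so I'm handing in.

```bash
python3 -c "
from rig import robot
print(robot.hand_in()); o=robot.get_obs(); print(o['time'],o['ft_force'])"
```

```text
the job is handed in; nothing more can be done
None
the job is handed in; nothing more can be done
```

The job is done and handed in at about 32 s of robot time, with the arm clear and touching nothing. The brass housing lies flat in the red tray. The new unit (chrome housing, black spacer, chrome cover) is built in the right pocket, with each part let go before the next.

**Last checks:**
- The new unit's top is at 68.1 mm, the same as the finished unit, and level to within 0.3 degrees.
- The brass housing's top measured 33 mm, which fits lying flat on the tray floor.
- The finished unit and the other items showed no visible shift in the last pictures. I checked these by eye; the mug and jar were not in those views.

**One problem:** while descending for the cover with the gripper fully open, the force reading rose briefly to about 43 N. It dropped to near zero as the fingers closed. I think a fingertip touched the rack's end rail, because the gripper's body should have been well clear there. I did not confirm that with a picture. If it was the body, it would pass the 40 N limit.

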